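# Shut and latch the tooling chest

### The job

Shut the steel tooling chest so that it cannot shake open while the machine runs: swing its lid down onto the rubber seal, lift the latch's wire loop over the hook on the lid, feel for the hook's slot and let the crossbar down into it, then press the lever down past centre until it lies fully home. The hook was shimmed by hand, so go by feel: push the wire loop with no more than about 15 N and lid or lever with no more than about 25 N, and leave everything else on the table where it is.

Things in the scene. Friction and masses are not known exactly. Their poses are not given: they have to be found in the camera images.
- chest: Plain steel tub 128 (x) x 156 (y) x 95 mm high, bolted to the table; origin at the centre of its underside, z up. Its front (64 mm from the origin towards its -x) carries the latch and looks towards the front left of the table. Lid, lever and loop all move in its x-z plane; the latch is on its middle line (y = 0). Foam inside holds a die, bushes and a bearing, which stay.
- lid: Lid: steel hood 128 x 156 x 28 mm, hinged along the rear rim; origin on the hinge line (68 mm behind the chest's origin, 97 mm up), axes as the chest's when shut. 0.43 kg; the hinge is stiff (about 0.5 N m), so the lid stays where it is left. A dark hook (keeper), open upwards, is screwed to the middle of its front face.
- lid_angle (a joint): Lid opening in rad, grows upwards: 0.6 to 0.95 at the start, about 0.031 when it just touches the rubber seal, which gives way by about 22 N per mm at the hook; between -0.01 and 0.02 when latched.
- lid_edge (a point): Point on the lid's upper face, on the middle line, 12 mm behind the front edge: a place to press (120 mm before and 28 mm above the hinge line when shut).
- hook_seat (a point): About where the crossbar's centre lies in the hook: 18 mm before the lid's face, 150 mm before and 7.5 mm above the hinge line when shut. But the hook is packed out by shims: it really stands up to 6.5 mm farther in or out and 1.5 mm higher or lower. It has a 6.8 mm slot (5 mm bar) between a square 4.5 mm lip in front and a solid back, both ending 5 mm above the seat.
- lever_pin (a point): Pin of the lever on the chest: 18 mm in front of the front face, 66 mm above the table. It does not move with the lever.
- lever: The lever, a dark steel strip 26 mm wide and 4 mm thick reaching 56 mm from its pin; origin on the pin. The strip runs along its own -z but stands off by 0.25 rad towards its own -x, which is the outer side that is pressed (so at lever angle 0 it hangs 0.25 rad out from straight down, and is level at about 1.3).
- lever_angle (a joint): 0 = down on its stop (shut), about 1.3 = level, out from the chest, 2.2 = upper stop. Slightly stiff, stays where left. Bar in the hook, the loop is taut at 0.8 to 1.5 rad; pressing on takes 4 to 18 N near the tip (it depends on the hook's height), most halfway, falling to nothing at 0.1 to 0.4, where it passes centre and is drawn home by itself.
- loop: Wire loop: two legs and a crossbar of 5 mm round steel, 46 mm wide overall (grip it across both legs, just under the crossbar), 36 mm clear inside. Origin on its pin in the lever, 14 mm from the lever's pin (at lever angle 0 straight below it, 15 degrees in); it runs 53 mm along its own z to the crossbar. Slightly stiff, stays where left; leans out at the start.
- loop_angle (a joint): Angle of the loop against the lever in rad; loop_angle minus lever_angle is how far the loop leans outwards (away from the chest) from upright. Moving loop and lever about freely takes up to some 5 N of friction at the crossbar.
- loop_bar (a point): Middle of the loop's crossbar.
- vial_near: Bystander: open glass vial, 30 mm across, 67 mm high, origin at its foot.
- bush_near: Bystander: brass guide bush, 30 mm across, 27 mm high, origin at its foot.
- bearing_near: Bystander: ball bearing lying flat, 40 mm across, 12 mm high, origin at its foot.
- cap_near: Bystander: plastic vial cap, 32 mm across, 12 mm high, origin at its foot.
- vial_left: Bystander: open glass vial, 30 mm across, 67 mm high, origin at its foot.
- lever_press (a point): Middle of the lever's outer face 45 mm from its pin: the place to press.

How it is judged:
By the outcome, as a careful person would: the job done as asked, in the order asked, and still so for the second after the job is handed in, with the robot touching nothing.
It also fails if it takes over 69 s, if anything falls off the work surface, if the arm or the gripper's body presses on something with over 40 N, if the wrist force passes 120 N, or if a joint passes its speed limit or range.

### The arm

A 7-joint arm with a two-finger parallel gripper is mounted at the origin on a cart in front of the work surface, level with it; the furniture and walls round the work are solid. World frame = base frame: x ahead of the robot, y to its left, z up, the work surface at z = 0. Lengths are in m, angles in rad, forces in N, time in s.
With the tool pointing down it reaches from about 0.4 to 0.875 m from the base axis. Payload 6.5 kg.
Tool frame: the origin (TCP) lies at the very end of the fingers, on their centre line; the grasp point (between the pads) lies 19 mm behind it; z points along the fingers, y is the direction in which the jaws open and shut (so a half turn about z gives the same grasp; the last joint's range is limited). The gripper opens to 88 mm and grips with 3 to 60 N. Pads are 18 mm wide; open, the fingers measure 123 mm over their backs; the gripper's body (75 mm by 187 mm) begins 45 mm behind the grasp point.
Start: joints at [1.226, 0.536, -0.004, 1.538, 0.003, 1.067, -0.071], TCP at [0.179, -0.625, 0.205] pointing down, gripper open.
Joint ranges: [-2.7, 2.7], [-0.37, 2.16], [-1.27, 1.26], [0.24, 2.4], [-1.31, 4.45], [0.19, 1.91], [-2.76, 2.76]. Speed limits (rad/s): [2.39, 2.39, 3.14, 3.14, 3.14, 3.14, 3.14].

### API

Orientations are given as a unit quaternion [w, x, y, z].
In Python, from rig import robot, grab_frame, get_calibration gives the robot as it stands.
- The arm moves only by the shell command python3 -m pendant 'ROWS' [OPENING]. ROWS is JSON, a list that holds one entry, the list of rows, each a list of 6 numbers: the shift along the tool's x, y, z in mm, then the turn, a rotation vector about the tool's x, y, z in rad. A call has 1 to 10 rows; each row is the pose to reach, as a shift and turn from the pose measured when the call began, along the tool's axes at that moment; what a row does not reach only later rows make up. A row lasts 1/8 s, in which the tool goes at most 62.5 mm and 10.7 degrees, less where a joint would pass 70% of its speed; a pose out of reach is approached as far as the arm can. A call with a gripper value outside its range is refused whole. OPENING is the opening, from 0 (shut) to 1 (fully open), set as the call begins (- or left out, the last holds). The fingers move at their own pace and stop on an object; the grip force is fixed at half the most. Time passes only in rows, so rows that repeat a pose let the fingers close. It gives the time, the measured TCP pose, the force and the opening at its end, in the units of the state.
- robot.sense(): the state, without advancing time (a new reading comes with each control period).
- grab_frame(name): name is "scene" or "side" or "wrist"; returns (picture, depth): 420x560x3 uint8, red, green, blue; 420x560 float32, m along the optical axis (not along the pixel's ray), 0 where there is no reading.
- get_calibration(name): a dict with "fx", "fy", "cx", "cy" (pixels), "extrinsics" (4x4, takes a point from world to camera coordinates). Camera axes: x right, y down, z forward; pixel columns grow to the right and rows downward; lengths in m; the calibration is good to about 2 mm. A picture is of the moment at which its call begins: read the wrist's pose just before it. get_calibration takes no time and is no camera call; for the wrist camera it gives the pose at the moment of the call.
- robot.finish_job(): hands the job in, once; it reports no verdict.
The state is a dict: "t": time; "qpos": joint angles; "joint_vel": joint speeds; "joint_efforts": joint torques, N m; "tool_pos": TCP position; "tool_rot": TCP orientation; "force": force on the tool from outside, world axes, zero at the start; "wrist_torque": the same for the moment, N m; "grip_width": finger opening in m.
Only numpy, scipy, OpenCV 4.12 (cv2) and the standard library are available. Lean on these libraries where they do the work, as an engineer would, in place of code of your own. Each camera call takes 0.05 s, during which the arm holds its last target.

## Working session

There is one attempt and no reset: what is moved stays moved. The work goes in short steps, Python scripts to look and compute and a shell command to move; the robot and the scene stay as the last step left them, time stands still between calls to the robot, and variables do not carry over. Pictures are saved under pics/ and viewed, and the job is handed in when it is done.

```bash
ls; mkdir -p pics; python3 - <<'E'
from rig import robot, grab_frame, get_calibration
import cv2, numpy as np
s=robot.sense(); print({k:np.round(v,4).tolist() for k,v in s.items()})
for n in ("scene","side","wrist"):
    p,d=grab_frame(n); cv2.imwrite(f"pics/{n}0.png",p[:,:,::-1]); np.save(f"pics/{n}0.npy",d)
    c=get_calibration(n); print(n,c["fx"],c["cx"],c["cy"],np.round(c["extrinsics"],3).tolist())
E
```

```text
pics
{'t': 0.0, 'qpos': [1.2258, 0.537, -0.0044, 1.5379, 0.0027, 1.0663, -0.0712], 'joint_vel': [0.0011, 0.0038, 0.0006, 0.0006, 0.0002, -0.0006, -0.0014], 'joint_efforts': [-0.0052, -56.7541, 0.9389, -24.0719, -0.0904, 0.6155, 0.006], 'tool_pos': [0.1789, -0.6252, 0.2045], 'tool_rot': [0.0002, 0.9903, 0.139, -0.0], 'force': [0.0686, 0.4982, 0.7359], 'wrist_torque': [0.0112, -0.0061, -0.0474], 'grip_width': 0.0882}
scene 390.75977014045264 286.67071589953923 209.52351092928313 [[0.625, -0.78, 0.003, -0.224], [-0.654, -0.527, -0.543, 0.458], [0.425, 0.338, -0.84, 0.679], [0.0, 0.0, 0.0, 1.0]]
side 450.3340358122186 288.2579295343388 210.3049990144978 [[-0.949, -0.314, -0.024, 0.504], [-0.123, 0.439, -0.89, 0.098], [0.289, -0.842, -0.455, 1.046], [0.0, 0.0, 0.0, 1.0]]
wrist 330.1235404461276 281.95097858237756 209.34969222418644 [[0.276, -0.961, -0.001, -0.649], [-0.92, -0.265, 0.289, -0.04], [-0.278, -0.079, -0.957, 0.391], [0.0, 0.0, 0.0, 1.0]]
```

View pics/scene0.png

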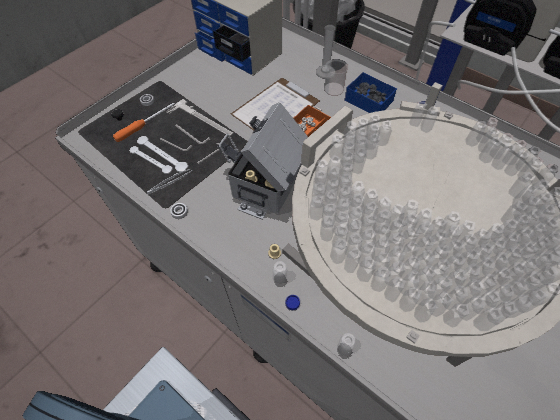

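View pics/side0.png

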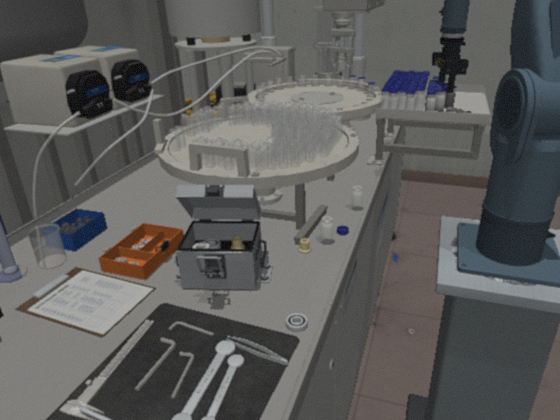

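View pics/wrist0.png

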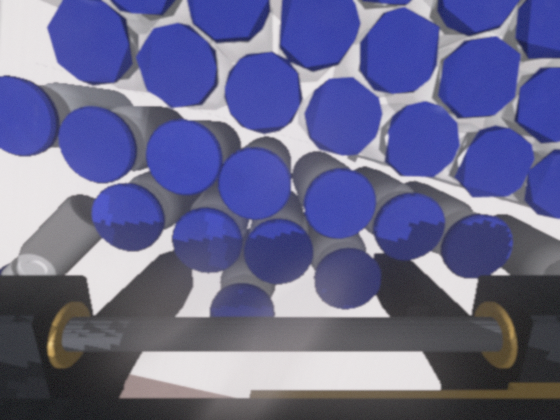

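```bash
cat > h.py <<'E'
import numpy as np, cv2
from rig import robot, grab_frame, get_calibration
def cal(n):
    c=get_calibration(n); return np.array([[c["fx"],0,c["cx"]],[0,c["fy"],c["cy"]],[0,0,1]]),np.array(c["extrinsics"])
def ray(c,u,v):
    K,E=c; d=E[:3,:3].T@np.linalg.inv(K)@np.array([u,v,1.]); o=-E[:3,:3].T@E[:3,3]; return o,d
def plane(c,u,v,z):
    o,d=ray(c,u,v); return o+d*(z-o[2])/d[2]
def cloud(c,D):
    K,E=c; v,u=np.mgrid[:420,:560]; P=np.stack([(u-K[0,2])/K[0,0]*D,(v-K[1,2])/K[1,1]*D,D],-1)
    return (P-E[:3,3])@E[:3,:3]
def proj(c,p):
    K,E=c; q=K@(E[:3,:3]@np.asarray(p)+E[:3,3]); return q[:2]/q[2]
def tri(c1,p1,c2,p2):
    A=[];
    for c,p in((c1,p1),(c2,p2)):
        P=c[0]@c[1][:3]; A+= [p[0]*P[2]-P[0],p[1]*P[2]-P[1]]
    X=np.linalg.svd(np.array(A))[2][-1]; return X[:3]/X[3]
def zoom(n,img,x0,y0,x1,y1,f):
    cv2.imwrite(n,cv2.resize(img[y0:y1,x0:x1],None,fx=f,fy=f,interpolation=cv2.INTER_CUBIC))
E
python3 - <<'E'
from h import *
a=cv2.imread("pics/scene0.png"); zoom("pics/sz.png",a,160,90,320,230,5) ; b=cv2.imread("pics/side0.png"); zoom("pics/dz.png",b,160,170,310,310,5)
for n,pts in (("scene",[(179,210),(275,250),(292,302),(280,272),(346,345),(250,175),(238,200),(285,140)]),("side",[(296,321),(304,245),(343,230),(327,230),(357,198),(240,243),(212,270),(215,205)])):
    C=cloud(cal(n),np.load(f"pics/{n}0.npy"))
    for u,v in pts: print(n,u,v,np.round(C[v,u],3))
E
```

```text
scene 179 210 [ 0.397  0.375 -0.001]
scene 275 250 [0.451 0.108 0.027]
scene 292 302 [0.386 0.008 0.003]
scene 280 272 [0.404 0.055 0.064]
scene 346 345 [ 0.151 -0.163  0.82 ]
scene 250 175 [0.549 0.266 0.076]
scene 238 200 [ 0.512  0.282 -0.002]
scene 285 140 [0.624 0.218 0.168]
side 296 321 [ 0.395  0.365 -0.   ]
side 304 245 [0.45  0.126 0.018]
side 343 230 [0.382 0.006 0.004]
side 327 230 [0.406 0.082 0.042]
side 357 198 [ 0.37  -0.116  0.04 ]
side 240 243 [0.564 0.232 0.066]
side 212 270 [0.554 0.38  0.096]
side 215 205 [0.635 0.197 0.133]
```

View pics/sz.png

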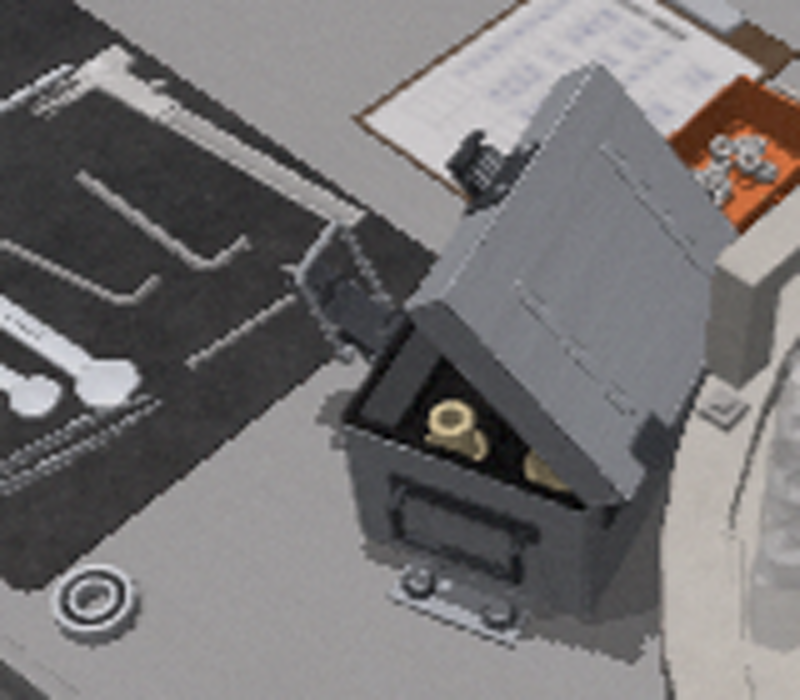

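View pics/dz.png

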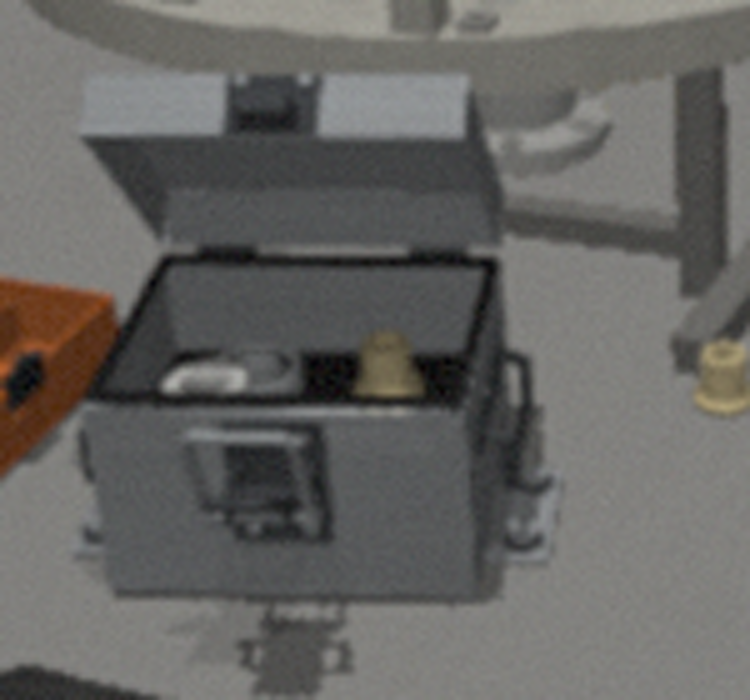

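```bash
python3 - <<'E'
from h import *
s=cal("side"); c=cal("scene")
for p in [(178,250.5),(253,251),(259,222.4),(193,222.4)]: print("side rim",np.round(plane(s,*p,.095),4))
for p in [(229,175),(281,191)]: print("scene rim",np.round(plane(c,*p,.095),4))
for p in [(182.5,289),(253.5,290)]: print("side base",np.round(plane(s,*p,.0),4))
print("cams",[ -x[1][:3,:3].T@x[1][:3,3] for x in (s,c)])
C=cloud(s,np.load("pics/side0.npy")); 
# front face plane pts
m=np.zeros((420,560),bool); m[255:285,183:252]=1
m2=np.load("pics/side0.npy")>0
P=C[m&m2]; P=P[(P[:,2]>.005)&(P[:,2]<.09)]
A=np.c_[P[:,:2]]; 
# robust line fit
for i in range(6):
    l=cv2.fitLine(P[:,:2].astype(np.float32),cv2.DIST_HUBER,0,.001,.001).ravel(); n=np.array([-l[1],l[0]]); r=(P[:,:2]-l[2:])@n; k=abs(r)<max(.004,2*np.std(r)*.5); P=P[k]
print("front face dir",l,len(P),np.std(r))
for nm,cc in(("side",s),("scene",c)):
    pass
cc=C
E
```

```text
side rim [0.6519 0.3365 0.095 ]
side rim [0.5053 0.296  0.095 ]
side rim [0.5378 0.1815 0.095 ]
side rim [0.6812 0.2221 0.095 ]
scene rim [0.5084 0.2937 0.095 ]
scene rim [0.5491 0.1698 0.095 ]
side base [0.6546 0.3383 0.    ]
side base [0.5091 0.2988 0.    ]
cams [array([0.18811719, 0.99555479, 0.57507624]), array([ 0.15097525, -0.16299287,  0.81978325])]
front face dir [0.9678535  0.25151467 0.57589734 0.31855932] 1699 0.0015278107719217133
```

```bash
python3 - <<'E'
from h import *
H=np.full((22,26),-1.)
for n in("scene","side"):
    D=np.load(f"pics/{n}0.npy"); C=cloud(cal(n),D)[D>0]
    for x,y,z in C:
        i=int((x+.1)//.05); j=int((y+.7)//.05)
        if 0<=i<22 and 0<=j<26 and z<1: H[i,j]=max(H[i,j],z)
print("cols y",[round(-.7+.05*j,2) for j in range(26)])
for i in range(22): print("%5.2f"%(-.1+.05*i)," ".join("%3d"%(h*100) if h>-.5 else "  ." for h in H[i]))
E
```

```text
cols y [-0.7, -0.65, -0.6, -0.55, -0.5, -0.45, -0.4, -0.35, -0.3, -0.25, -0.2, -0.15, -0.1, -0.05, 0.0, 0.05, 0.1, 0.15, 0.2, 0.25, 0.3, 0.35, 0.4, 0.45, 0.5, 0.55]
-0.10   .   .   .   .   .   .   .   .   .   .   .   .   1   6  23  23   1   0   .   .   .   .   .   .   .   .
-0.05   .   .   .   .   .   .   .   .   .   .   .   .   .  52  46  39   1   0   .   .   .   .   .   .   .   .
 0.00  17  17  17  13   .  20   .   .   .   .   .   .  53  53  47  40   1   0   .   .   .   .   .   .   .   .
 0.05  17  17  17  15  20  20   .   .   .   .   0  52  52  48  41  39   1   0   .   .   .   .   .   .   .   .
 0.10  17  50  50  34  20  20   .   .   .   .   0   1   1   1   1   1   1   0   .   .   .   .   .   .   .   .
 0.15  31  50  50  34  20  20   .   .   .   .   .   .   .   0   0   0   0   .   .   .   .   .   .   .   .   .
 0.20  34  50  50  25  25  20   .   .   .   .   .   .   .   .   .   .   .   .   .   .   .   .   .   .   .   .
 0.25  25  25  25  25  25  20   .   .   .   .   .   .   .   .   .   .   .   .   .   .   .   .   .   .   .   .
 0.30  25  25  25  25  25  20   1   1   1   1   1   1  
[... 784 characters left out ...]
  25  18  19  21  10   0   0   0   1   1
 0.70  18  18  18  17   0   .   .  24  24  24  18  18  18  18  24  24  25  16   4   4   3   0   0   0   0   0
 0.75  31  34  31   .   .   .  24  24  24  24  18  18  18  18  18  18  18   3   4   3   3   0   0   0   0   0
 0.80  41  50  35  34   .   .   .  24  24  24  24  24  23  24  24  19  18   3   2   2   3   0   0   0   0   0
 0.85  51  51  51  52  32  29   .  23  23  24  24  24  23  23  26  20   0   4   4   4   4   0   0   0   0  20
 0.90  39  39  37  52  52  34  26  22   .  18  18  18  18  19   0   0   0   0   0   0   0   1   1   1   0  20
 0.95  38  39  39  37  52  34  33  22  21  21  20   0   0   0   0   0   0   5   5   8   8   8   0   0   0  20
```

```bash
cat >> h.py <<'E'
from scipy.spatial.transform import Rotation as R
def pose():
    s=robot.sense(); q=s["tool_rot"]; return np.array(s["tool_pos"]),R.from_quat([q[1],q[2],q[3],q[0]])
def row(p0,r0,p,r):
    return np.r_[r0.inv().apply(np.asarray(p)-p0)*1000,(r0.inv()*r).as_rotvec()]
def show(rows): print("[["+",".join("["+",".join("%g"%v for v in np.r_[np.round(x[:3],1),np.round(x[3:],3)])+"]" for x in rows)+"]]")
E
python3 - <<'E'
from h import *
p0,r0=pose()
rows=[row(p0,r0,p0+[0,0,.0525*k],r0) for k in (1,2,3,4)]
a0=np.arctan2(p0[1],p0[0])
for k in range(1,7):
    a=a0+np.radians(105.8)*k/18; rad=.65
    rows.append(row(p0,r0,[rad*np.cos(a),rad*np.sin(a),p0[2]+.21],R.from_euler('z',89.5*k/18,degrees=True)*r0))
show(rows)
E
```

```text
[[[-0,0,-52.5,0,0,0],[-0,0,-105,0,0,0],[-0,0,-157.5,0,0,0],[-0,0,-210,0,0,0],[66.6,-3.6,-210,-0,0,-0.087],[132.4,-13.8,-210,-0,0,-0.174],[196.9,-30.7,-210,-0,0,-0.26],[259.3,-54.1,-210,-0,0,-0.347],[319,-83.8,-210,-0,0,-0.434],[375.3,-119.4,-210,-0,0,-0.521]]]
```

```bash
python3 -m pendant '[[[0,0,-52,0,0,0],[0,0,-105,0,0,0],[0,0,-157,0,0,0],[0,0,-210,0,0,0],[62,-3,-210,0,0,-0.08],[124,-12,-210,0,0,-0.16],[186,-28,-210,0,0,-0.25],[246,-49,-210,0,0,-0.33],[304,-76,-210,0,0,-0.41],[360,-109,-210,0,0,-0.5]]]'
python3 - <<'E'
from h import *
p0,r0=pose(); print(p0,r0.as_matrix().round(3).tolist())
tx=np.radians(105.5); goal=np.array([.569,.351])
a0=np.arctan2(p0[1],p0[0]); a1=np.arctan2(goal[1],goal[0]); m=r0.as_matrix(); t0=np.arctan2(m[1,0],m[0,0])
print(a0,a1,t0)
rows=[]
n=int(np.ceil((a1-a0)*.66/.061)); print(n)
for k in range(1,11):
    a=a0+(a1-a0)*k/n; rad=.65
    rows.append(row(p0,r0,[rad*np.cos(a),rad*np.sin(a),.415],R.from_euler('z',(tx-t0)*k/n)*r0))
show(rows)
E
```

```text
t: 1.4
tool_pos: [0.4914, -0.4242, 0.4137]
tool_rot: [-0.001, 0.925, 0.381, -0.001]
force: [0.6, 2.0, -0.7]
grip_width: 0.0879
[ 0.49137088 -0.42423251  0.41367465] [[0.71, 0.704, -0.002], [0.704, -0.71, 0.001], [-0.0, -0.002, -1.0]]
-0.7122022584574829 0.5527328850998154 0.7817016345116183
14
[[[58.3,-6.3,-1.3,-0,-0,-0.076],[115.7,-18.7,-1.4,-0,-0,-0.151],[171.8,-36.2,-1.4,-0,-0,-0.227],[226,-58.7,-1.3,-0,-0.001,-0.303],[278,-86,-1.3,-0,-0.001,-0.378],[327.3,-117.9,-1.3,-0,-0.001,-0.454],[373.5,-154,-1.3,-0,-0.001,-0.53],[416.3,-194.3,-1.2,-0,-0.001,-0.605],[455.3,-238.2,-1.2,-0,-0.001,-0.681],[490.1,-285.4,-1.1,-0,-0.001,-0.757]]]
```

```bash
python3 -m pendant '[[[58,-6,0,0,0,-0.08],[116,-19,0,0,0,-0.15],[172,-36,0,0,0,-0.23],[226,-59,0,0,0,-0.3],[278,-86,0,0,0,-0.38],[327,-118,0,0,0,-0.45],[373,-154,0,0,0,-0.53],[416,-194,0,0,0,-0.6],[455,-238,0,0,0,-0.68],[490,-285,0,0,0,-0.76]]]'
python3 - <<'E'
from h import *
p0,r0=pose(); print(p0)
tx=np.radians(105.5); goal=np.array([.569,.351])
a0=np.arctan2(p0[1],p0[0]); a1=np.arctan2(goal[1],goal[0]); m=r0.as_matrix(); t0=np.arctan2(m[1,0],m[0,0])
rows=[]
n=5
for k in range(1,6):
    a=a0+(a1-a0)*k/n; rad=.65+.0185*k/n
    rows.append(row(p0,r0,[rad*np.cos(a),rad*np.sin(a),.415-.075*k/n],R.from_euler('z',(tx-t0)*k/n)*R.from_matrix([[m[0,0],m[0,1],0],[m[1,0],m[1,1],0],[0,0,-1]])))
show(rows)
E
```

```text
t: 2.65
tool_pos: [0.6376, 0.1249, 0.4131]
tool_rot: [-0.001, 0.716, 0.698, -0.001]
force: [-0.3, 1.8, -0.4]
grip_width: 0.0878
[0.63764971 0.12486479 0.41313918]
[[[46.3,-8,13.2,-0.003,-0,-0.059],[92.1,-19.6,28.2,-0.003,-0,-0.119],[137.2,-34.6,43.3,-0.003,-0.001,-0.178],[181.3,-52.9,58.3,-0.003,-0.001,-0.238],[224.2,-74.4,73.4,-0.003,-0.001,-0.297]]]
```

```bash
python3 -m pendant '[[[46,-8,13,0,0,-0.06],[92,-20,28,0,0,-0.12],[137,-35,43,0,0,-0.18],[181,-53,58,0,0,-0.24],[224,-74,73,0,0,-0.3],[224,-74,73,0,0,-0.3]]]' 0
python3 - <<'E'
from h import *
print(pose()[0],pose()[1].as_matrix().round(3).tolist())
import pickle
c=cal("wrist"); 
p,d=grab_frame("wrist"); cv2.imwrite("pics/w1.png",p[:,:,::-1]); np.save("pics/w1.npy",d); pickle.dump(c,open("pics/w1.pkl","wb"))
E
```

```text
t: 3.4
tool_pos: [0.565, 0.3548, 0.3385]
tool_rot: [-0.003, 0.601, 0.799, -0.002]
force: [-0.3, 1.5, -0.5]
grip_width: 0.0302
[0.56504217 0.35481537 0.33845759] [[-0.278, 0.96, -0.008], [0.961, 0.278, 0.0], [0.002, -0.008, -1.0]]
```

View pics/w1.png

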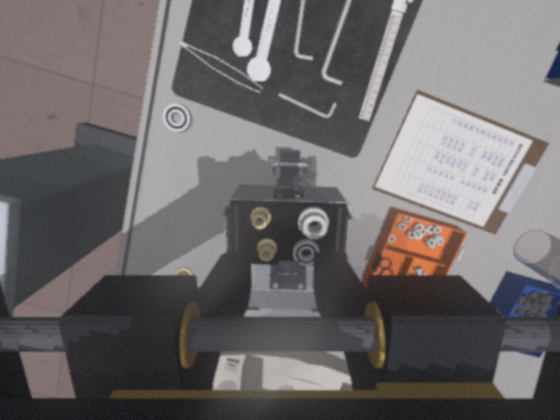

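```bash
python3 - <<'E'
from h import *
a=cv2.imread("pics/w1.png"); zoom("pics/w1z.png",a,215,135,365,245,5)
E
```

```text
(no output)
```

View pics/w1z.png

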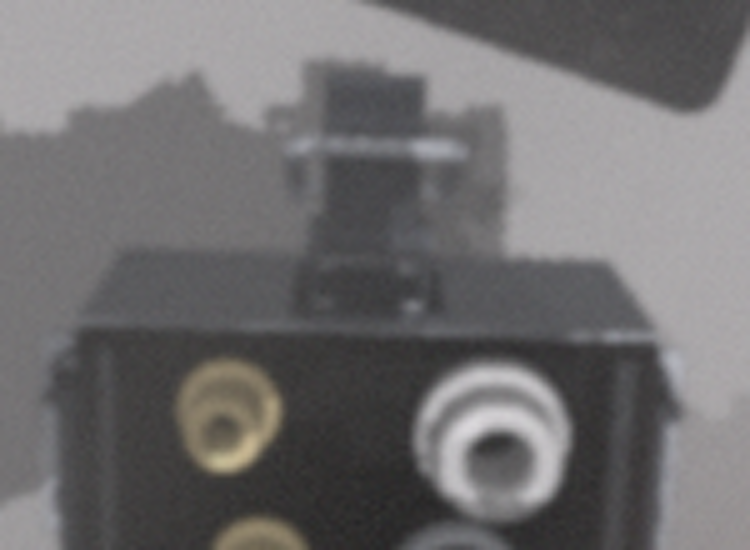

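```bash
python3 - <<'E'
from h import *
import pickle
w=pickle.load(open("pics/w1.pkl","rb")); s=cal("side"); c=cal("scene")
f=[plane(w,*p,.095) for p in((230.6,200.6),(346,202.6))]
d=f[1]-f[0]; print("front rim",np.round(f,4),np.linalg.norm(d[:2]),np.degrees(np.arctan2(d[1],d[0])),"mid",np.round((f[0]+f[1])/2,4))
for a,pa,b,pb in((w,(290.5,164.7),s,(211.2,257.2)),(w,(290.5,164.7),c,(223.2,139.7)),(s,(211.2,257.2),c,(223.2,139.7))):
    X=tri(a,pa,b,pb); print("bar",np.round(X,4))
D=np.load("pics/w1.npy"); C=cloud(w,D)
for u,v in((290,165),(285,164),(300,165),(290,155),(290,152),(290,175),(290,185),(250,193),(330,194),(270,300-20)): print(u,v,np.round(C[v,u],4))
E
```

```text
front rim [[0.5096 0.2975 0.095 ]
 [0.6578 0.3381 0.095 ]] 0.15373549256957597 15.304218328945215 mid [0.5837 0.3178 0.095 ]
bar [0.5654 0.3647 0.1117]
bar [0.5709 0.3686 0.1119]
bar [0.5639 0.3646 0.1147]
290 165 [0.5704 0.369  0.12  ]
285 164 [0.5643 0.3683 0.1187]
300 165 [0.5823 0.372  0.1175]
290 155 [0.5683 0.3775 0.0939]
290 152 [0.567  0.3816 0.0977]
290 175 [0.5769 0.3495 0.0762]
290 185 [0.5812 0.3354 0.0722]
250 193 [0.5306 0.3062 0.0625]
330 194 [0.6421 0.3351 0.054 ]
270 280 [0.5793 0.2614 0.2111]
```

```bash
python3 - <<'E'
from h import *
D=np.load("pics/scene0.npy"); C=cloud(cal("scene"),D)
O=np.array([.599,.2558,0]); X=np.array([.2656,-.9641,0]);Y=np.array([.9641,.2656,0])
P=C[115:180,245:300].reshape(-1,3)-O; P=np.c_[P@X,P@Y,P[:,2]]
k=(abs(P[:,1])<.06)&(P[:,2]>.13)&(P[:,0]>-.03)&(P[:,0]<.075); P=P[k]
l=cv2.fitLine(P[:,[0,2]].astype(np.float32),cv2.DIST_HUBER,0,.001,.001).ravel(); print(len(P),l,np.arctan2(-l[1],l[0]))
d=(np.array([.068,.097])-l[2:]); print("hinge dist to plane",d@[-l[1],l[0]], "xmin,zmax",np.percentile(P[:,0],1),np.percentile(P[:,2],99))
D=np.load("pics/side0.npy"); C=cloud(cal("side"),D)
P=C[186:196,182:250].reshape(-1,3)-O; P=np.c_[P@X,P@Y,P[:,2]]; k=(P[:,2]>.14)&(P[:,2]<.25)&(P[:,0]<.02); print(np.median(P[k],0),np.percentile(P[k],[2,98],axis=0))
E
```

```text
2091 [ 0.6740854  -0.7386534   0.04854811  0.15946051] 0.83107054
hinge dist to plane -0.027735517283023273 xmin,zmax -0.025169187007981143 0.21596190659395104
[-0.01280321 -0.00790014  0.20490969] [[-0.03380735 -0.06986709  0.19713029]
 [-0.00288696  0.06230107  0.2157922 ]]
```

```bash
cat >> h.py <<'E'
O=np.array([.599,.2558,0]); X=np.array([.2656,-.9641,0]);Y=np.array([.9641,.2656,0]);Z=np.array([0,0,1.])
def ch(p): # world->chest mm
    q=np.asarray(p)-O; return np.array([q@X,q@Y,q@Z])*1000
def tgt(x,z,t=0,y=0):
    c,s=np.cos(t),np.sin(t); return O+(X*x+Y*y+Z*z)/1000, R.from_matrix(np.c_[-X*c-Z*s,Y,-Z*c+X*s])
def plan(W):
    p0,r0=pose(); print("now",ch(p0).round(1)); show([row(p0,r0,*tgt(*w)) for w in W])
def le(a): return 68-(120*np.cos(a)-28*np.sin(a)), 97+120*np.sin(a)+28*np.cos(a)
E
python3 - <<'E'
from h import *
plan([(-65,300),(-25,262),(14,228)])
E
```

```text
now [-101.4   -4.9  339.2]
[[[-36.5,4.8,39.1,-0.006,-0.001,0.009],[-76.5,4.7,77.1,-0.006,-0.001,0.009],[-115.6,4.5,111.1,-0.006,-0.001,0.009]]]
```

```bash
python3 -m pendant '[[[-36,5,39,-0.006,0,0.009],[-76,5,77,-0.006,0,0.009],[-116,5,111,-0.006,0,0.009],[-116,5,111,-0.006,0,0.009]]]' 0
python3 - <<'E'
from h import *
W=[]
for a in (.83,.78,.7,.62,.54,.46,.38,.3,.22,.14):
    x,z=le(a); W.append((x+8,z-1))
plan(W)
E
```

```text
t: 3.95
tool_pos: [0.6039, 0.235, 0.225]
tool_rot: [-0.0, 0.609, 0.793, -0.003]
force: [-1.3, 2.5, -1.0]
grip_width: 0.0003
now [ 21.4  -0.8 225. ]
[[[5.8,0.9,21.5,-0.006,0.003,-0.009],[11.1,0.8,24.7,-0.006,0.003,-0.009],[19.2,0.8,30.2,-0.006,0.003,-0.009],[26.9,0.8,36.4,-0.006,0.003,-0.009],[34.1,0.7,43.2,-0.006,0.003,-0.009],[40.6,0.7,50.5,-0.006,0.003,-0.009],[46.6,0.7,58.3,-0.006,0.003,-0.009],[52,0.7,66.6,-0.006,0.003,-0.009],[56.6,0.7,75.3,-0.006,0.003,-0.009],[60.6,0.7,84.3,-0.006,0.003,-0.009]]]
```

```bash
python3 -m pendant '[[[6,1,21,-0.006,0.003,-0.009],[11,1,25,-0.006,0.003,-0.009],[19,1,30,-0.006,0.003,-0.009],[27,1,36,-0.006,0.003,-0.009],[34,1,43,-0.006,0.003,-0.009],[40.5,1,50.5,-0.006,0.003,-0.009],[46.5,1,58,-0.006,0.003,-0.009],[52,1,66.5,-0.006,0.003,-0.009],[56.5,1,75,-0.006,0.003,-0.009],[60.5,1,84,-0.006,0.003,-0.009]]]' 0
python3 - <<'E'
from h import *
W=[]
for a in (.11,.08,.06,.045,.035,.03):
    x,z=le(a); W.append((x+8,z))
plan(W)
E
```

```text
t: 5.2
tool_pos: [0.5872, 0.3033, 0.1441]
tool_rot: [-0.003, 0.604, 0.797, 0.006]
force: [-8.6, 17.1, 14.6]
grip_width: 0.0007
now [-48.9   1.2 144.1]
[[[-8.8,-1.3,6,0.006,-0.012,0.005],[-7.7,-1.3,9.5,0.006,-0.012,0.005],[-7,-1.3,11.9,0.006,-0.012,0.005],[-6.5,-1.4,13.7,0.006,-0.012,0.005],[-6.2,-1.4,14.9,0.006,-0.012,0.005],[-6,-1.4,15.5,0.006,-0.012,0.005]]]
```

```bash
python3 - <<'E'
from h import *
s=robot.sense(); print(np.round(s["joint_vel"],3), np.round(s["force"],1), ch(s["tool_pos"]).round(1))
p,d=grab_frame("side"); cv2.imwrite("pics/s2.png",p[:,:,::-1]); zoom("pics/s2z.png",p[:,:,::-1],150,140,310,310,4)
s=robot.sense(); print(s["t"],np.round(s["joint_vel"],3), np.round(s["force"],1), ch(s["tool_pos"]).round(1))
E
```

```text
[-0.076  0.085  0.012  0.03   0.039 -0.125 -0.082] [-8.6 17.1 14.6] [-48.9   1.2 144.1]
5.25 [ 0.002 -0.002 -0.001 -0.004  0.004  0.007  0.014] [-3.6 15.9  9.9] [-49.9   1.1 143.1]
```

View pics/s2z.png

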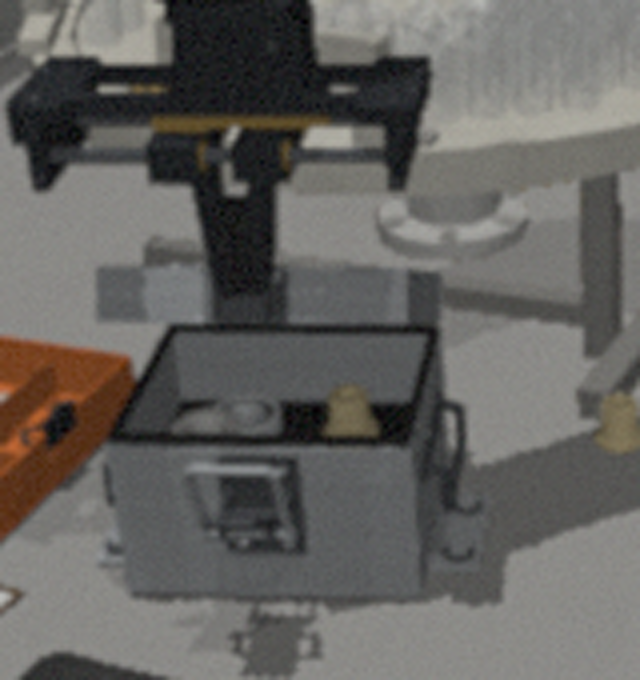

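```bash
python3 -m pendant '[[[3,0,-10,0,-0.012,0],[3,0,-30,0,-0.012,0],[3,0,-60,0,-0.012,0],[3,0,-90,0,-0.012,0],[3,0,-90,0,-0.012,0]]]' 0
python3 - <<'E'
from h import *
s=robot.sense(); print(np.round(s["joint_vel"],3), np.round(s["force"],1), ch(s["tool_pos"]).round(1))
p,d=grab_frame("side"); np.save("pics/s3.npy",d); zoom("pics/s3z.png",p[:,:,::-1],150,140,310,310,4); cv2.imwrite("pics/s3.png",p[:,:,::-1])
p,d=grab_frame("scene"); np.save("pics/c3.npy",d); zoom("pics/c3z.png",p[:,:,::-1],200,80,340,220,5)
s=robot.sense(); print(np.round(s["joint_vel"],3), np.round(s["force"],1), ch(s["tool_pos"]).round(1))
E
```

```text
t: 5.88
tool_pos: [0.5876, 0.3059, 0.2364]
tool_rot: [0.003, 0.604, 0.797, 0.005]
force: [-1.3, 1.0, 0.1]
grip_width: 0.0004
[-0.005  0.038  0.015  0.053  0.009 -0.024 -0.007] [-1.3  1.   0.1] [-51.3   2.3 236.4]
[-0.003  0.019  0.005  0.02   0.001 -0.003 -0.001] [-0.7  1.3  0.1] [-50.8   0.5 233. ]
```

View pics/s3z.png

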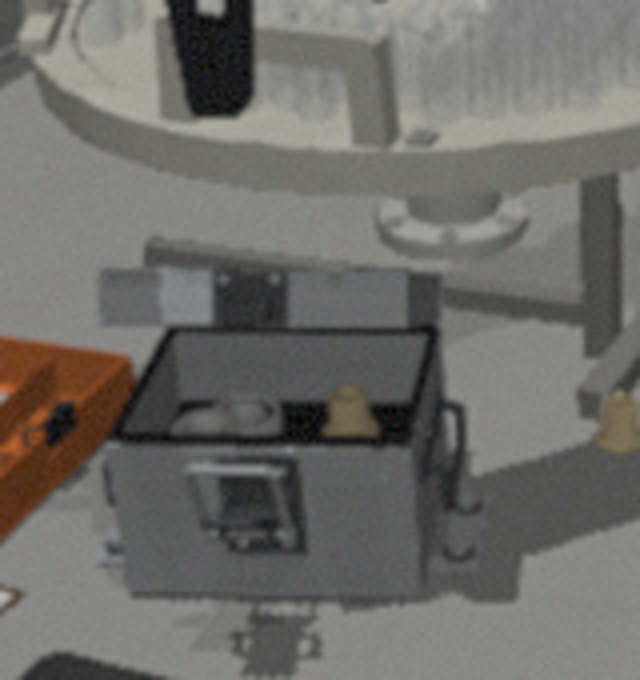

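View pics/c3z.png

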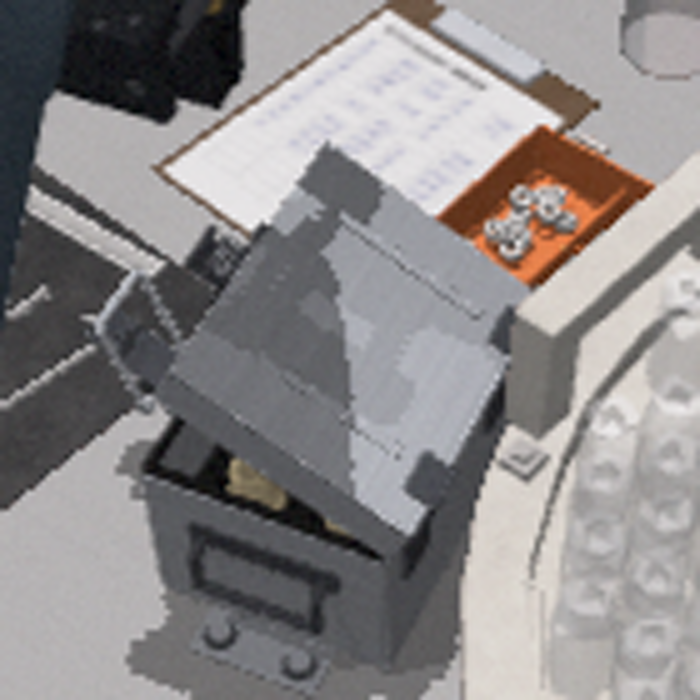

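```bash
cat >> h.py <<'E'
def lid(D,n="scene"):
    P=cloud(cal(n),D)[115:190,235:310].reshape(-1,3)-O; P=np.c_[P@X,P@Y,P[:,2]]
    k=(abs(P[:,1])<.06)&(P[:,2]>.12)&(P[:,0]>-.05)&(P[:,0]<.06)&(P[:,2]<.23); P=P[k]
    for i in range(4):
        l=cv2.fitLine(P[:,[0,2]].astype(np.float32),cv2.DIST_HUBER,0,.001,.001).ravel()
        r=(P[:,[0,2]]-l[2:])@[-l[1],l[0]]; P=P[abs(r)<.004]
    return len(P),np.arctan2(-l[1],l[0]),(np.array([.068,.097])-l[2:])@[-l[1],l[0]]
E
python3 - <<'E'
from h import *
r=lid(np.load("pics/c3.npy")); print(r); print(le(r[1]))
E
```

```text
(2067, np.float32(0.4680512), np.float64(-0.02746513952314518))
(np.float32(-26.461761), np.float32(176.12633))
```

```bash
cat >> h.py <<'E'
def lu(a,u=105): return 68-(u*np.cos(a)-28*np.sin(a)), 97+u*np.sin(a)+28*np.cos(a)
E
python3 - <<'E'
from h import *
plan([(-35,222),(-15,205),(-3,190),(-3,184)])
E
```

```text
now [-50.8   0.5 233. ]
[[[-15.8,-0.7,11,0.006,0,0.005],[-35.8,-0.9,28,0.006,0,0.005],[-47.8,-1,43,0.006,0,0.005],[-47.8,-1.1,49,0.006,0,0.005]]]
```

```bash
python3 -m pendant '[[[-16,-1,11,0.006,0,0.005],[-36,-1,28,0.006,0,0.005],[-48,-1,43,0.006,0,0.005],[-48,-1,49,0.006,0,0.005],[-48,-1,49,0.006,0,0.005],[-48,-1,49,0.006,0,0.005]]]' 0
python3 - <<'E'
from h import *
W=[]
for a in (.5,.46,.43,.4,.37,.34,.31,.28,.25,.25):
    x,z=lu(a); W.append((x+9,z))
plan(W)
E
```

```text
t: 6.72
tool_pos: [0.5983, 0.2597, 0.1846]
tool_rot: [-0.0, 0.605, 0.796, 0.001]
force: [-0.1, 2.4, 0.1]
grip_width: 0.0004
now [ -4.    0.3 184.6]
[[[-2.3,-0.3,12.7,0.001,-0.001,0.002],[0.7,-0.3,15.9,0.001,-0.001,0.002],[2.8,-0.3,18.4,0.001,-0.001,0.002],[4.8,-0.3,21,0.001,-0.001,0.002],[6.8,-0.3,23.6,0.001,-0.001,0.002],[8.7,-0.3,26.2,0.001,-0.001,0.002],[10.5,-0.3,28.9,0.001,-0.001,0.002],[12.2,-0.3,31.7,0.001,-0.001,0.002],[13.8,-0.3,34.5,0.001,-0.001,0.002],[13.8,-0.3,34.5,0.001,-0.001,0.002]]]
```

Settled accurately this time; now push the lid slowly along its arc.

```bash
python3 -m pendant '[[[-2,0,12,0,0,0],[1,0,16,0,0,0],[3,0,18.5,0,0,0],[5,0,21,0,0,0],[7,0,23.5,0,0,0],[8.5,0,26,0,0,0],[10.5,0,29,0,0,0],[12,0,31.5,0,0,0],[14,0,34.5,0,0,0],[14,0,34.5,0,0,0]]]' 0
python3 - <<'E'
from h import *
W=[]
for a in (.21,.18,.15,.12,.1,.08,.065,.05,.05,.05):
    x,z=lu(a); W.append((x+9,z))
plan(W)
E
```

```text
t: 7.98
tool_pos: [0.5943, 0.2734, 0.1498]
tool_rot: [-0.0, 0.605, 0.796, 0.0]
force: [-0.9, 1.9, 1.0]
grip_width: 0.0004
now [-1.820e+01  1.000e-01  1.498e+02]
[[[1.7,-0.1,3.6,0,-0.001,0.002],[3.1,-0.1,6.5,0,-0.001,0.002],[4.4,-0.1,9.5,0,-0.001,0.002],[5.7,-0.1,12.5,0,-0.001,0.002],[6.5,-0.1,14.5,0,-0.001,0.002],[7.2,-0.1,16.6,0,-0.001,0.002],[7.8,-0.1,18.1,0,-0.001,0.002],[8.3,-0.1,19.6,0,-0.001,0.002],[8.3,-0.1,19.6,0,-0.001,0.002],[8.3,-0.1,19.6,0,-0.001,0.002]]]
```

```bash
python3 -m pendant '[[[1.5,0,3.5,0,0,0],[3,0,6.5,0,0,0],[4.5,0,9.5,0,0,0],[5.5,0,12.5,0,0,0],[6.5,0,14.5,0,0,0],[7,0,16.5,0,0,0],[8,0,18,0,0,0],[8,0,19.5,0,0,0],[8,0,19.5,0,0,0]]]' 0

```

```text
t: 9.1
tool_pos: [0.592, 0.281, 0.1301]
tool_rot: [-0.0, 0.605, 0.796, 0.0]
force: [0.1, 2.4, 1.7]
grip_width: 0.0003
```

```bash
python3 -m pendant '[[[0,0,1,0,0,0],[0,0,2,0,0,0],[0,0,3,0,0,0],[0,0,3,0,0,0]]]' 0

```

```text
t: 9.6
tool_pos: [0.592, 0.281, 0.127]
tool_rot: [-0.0, 0.605, 0.796, 0.0]
force: [-0.4, 1.9, 0.9]
grip_width: 0.0002
```

```bash
python3 -c "
from h import *
print(ch(pose()[0]))"
```

```text
[-2.61262319e+01 -7.35703032e-02  1.26990441e+02]
```

```bash
python3 - <<'E'
from h import *
p,d=grab_frame("side"); np.save("pics/s4.npy",d); zoom("pics/s4z.png",p[:,:,::-1],150,140,310,310,4)
s=robot.sense(); print(np.round(s["force"],1), ch(s["tool_pos"]).round(1))
E
```

```text
[0.8 2.6 0.7] [-2.61e+01 -1.00e-01  1.27e+02]
```

View pics/s4z.png

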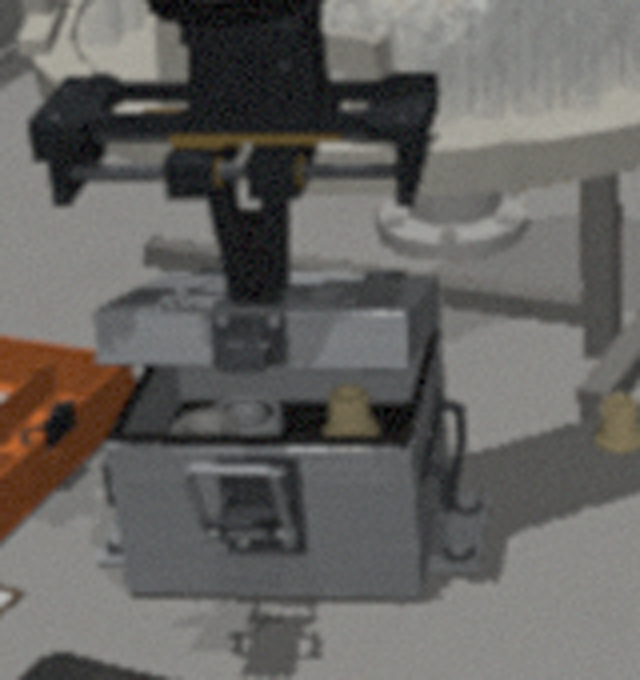

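```bash
python3 - <<'E'
from h import *
s=cal("side"); p,r=pose(); u=proj(s,p); print(u,(u-[150,140])*4)
C=cloud(s,np.load("pics/s4.npy"))
for a,b in((262,290),(262,270),(262,230),(160,335),(160,310),(350,335),(160,355),(250,340)):
    uu,vv=int(a/4+150),int(b/4+140); print((a,b),ch(C[vv,uu]).round(0))
E
```

```text
[215.67522812 227.63437121] [262.7009125  350.53748482]
(262, 290) [-34.  -4. 167.]
(262, 270) [-38.  -6. 180.]
(262, 230) [-38.  -8. 202.]
(160, 335) [-52.  44. 152.]
(160, 310) [-47.  44. 163.]
(350, 335) [-54. -50. 153.]
(160, 355) [-57.  43. 144.]
(250, 340) [-59.  -2. 152.]
```

```bash
python3 - <<'E'
from h import *
s=cal("side")
for q in((-50.8,.5,233),(-49.9,1.1,143.1)):
    p=tgt(q[0],q[2],0,q[1])[0]; print((proj(s,p)-[150,140])*4)
p,d=grab_frame("scene"); np.save("pics/c4.npy",d); zoom("pics/c4z.png",p[:,:,::-1],200,80,340,220,5); print(lid(d))
s=robot.sense(); print(np.round(s["force"],1), ch(s["tool_pos"]).round(1))
E
```

```text
[229.62394926 180.69683264]
[247.88861463 345.75837336]
(1701, np.float32(0.31990352), np.float64(-0.027403796904608875))
[-0.8  1.8  1.3] [-2.61e+01 -1.00e-01  1.27e+02]
```

View pics/c4z.png

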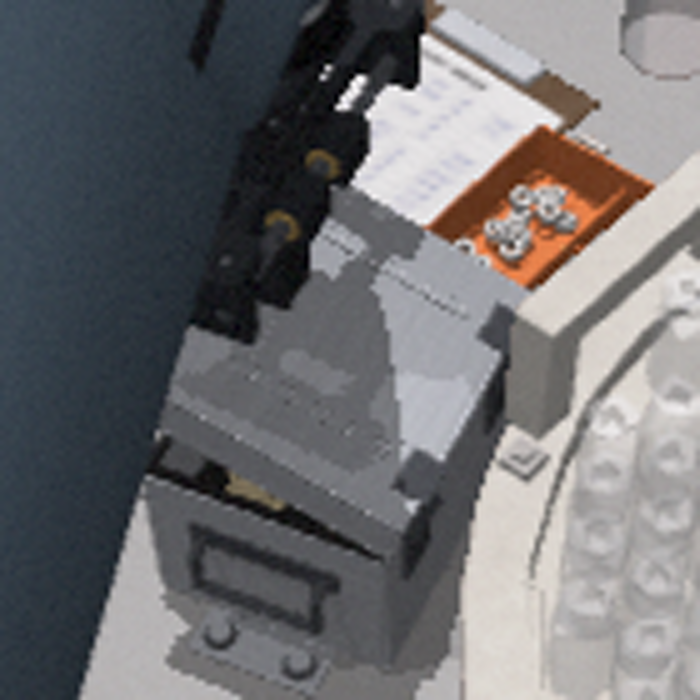

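```bash
python3 - <<'E'
from h import *
W=[]
for a in (.29,.26,.23,.2,.17,.14,.11,.09,.07,.07):
    x,z=lu(a,115); W.append((x+9,z-33))
plan(W)
E
```

```text
now [-2.61e+01 -1.00e-01  1.27e+02]
[[[-0.9,0.1,3.3,-0,-0.001,0.002],[0.9,0.1,6.4,-0,-0.001,0.002],[2.5,0.1,9.5,-0,-0.001,0.002],[4.1,0.1,12.7,-0,-0.001,0.002],[5.5,0.1,16,-0,-0.001,0.002],[6.9,0.1,19.2,-0,-0.001,0.002],[8.1,0.1,22.6,-0,-0.001,0.002],[8.9,0.1,24.8,-0,-0.001,0.002],[9.7,0.1,27,-0,-0.001,0.002],[9.7,0.1,27,-0,-0.001,0.002]]]
```

```bash
python3 -m pendant '[[[0,0,3,0,0,0],[1,0,6.5,0,0,0],[2.5,0,9.5,0,0,0],[4,0,12.5,0,0,0],[5.5,0,16,0,0,0],[7,0,19,0,0,0],[8,0,22.5,0,0,0],[9,0,25,0,0,0],[9.5,0,27,0,0,0],[9.5,0,27,0,0,0]]]' 0
python3 -m pendant '[[[0,0,1,0,0,0],[0.5,0,2,0,0,0],[0.5,0,2,0,0,0]]]' 0

```

```text
t: 10.95
tool_pos: [0.5891, 0.2899, 0.0997]
tool_rot: [-0.0, 0.605, 0.796, -0.0]
force: [-0.9, 1.9, 0.3]
grip_width: 0.0002
t: 11.32
tool_pos: [0.5888, 0.2903, 0.0975]
tool_rot: [-0.001, 0.605, 0.796, -0.001]
force: [-0.2, 1.9, 1.2]
grip_width: 0.0006
```

```bash
python3 -m pendant '[[[0,0,1,0,0,0],[0,0,2,0,0,0],[0,0,2,0,0,0]]]' 0
python3 -m pendant '[[[0,0,1,0,0,0],[0,0,2,0,0,0],[0,0,2,0,0,0]]]' 0

```

```text
t: 11.7
tool_pos: [0.5887, 0.2902, 0.0954]
tool_rot: [-0.001, 0.605, 0.796, -0.001]
force: [-0.4, 2.8, 0.4]
grip_width: 0.0002
t: 12.08
tool_pos: [0.5887, 0.2904, 0.0948]
tool_rot: [-0.0, 0.605, 0.796, -0.001]
force: [-3.5, 1.1, 11.7]
grip_width: 0.0002
```

```bash
python3 -m pendant '[[[0,0,-30,0,0,0],[10,0,-70,0,0,0],[40,0,-110,0,0,0],[66,0,-130,0,0,0],[66,0,-130,0,0,0],[66,0,-130,0,0,0]]]' 0.7
python3 - <<'E'
from h import *
import pickle
s=robot.sense(); print(np.round(s["force"],1), ch(s["tool_pos"]).round(1))
u=proj(cal("side"),s["tool_pos"]); print((u-[150,140])*4)
p,d=grab_frame("side"); np.save("pics/s5.npy",d); zoom("pics/s5z.png",p[:,:,::-1],150,140,310,310,4)
c=cal("wrist"); p,d=grab_frame("wrist"); np.save("pics/w5.npy",d); pickle.dump(c,open("pics/w5.pkl","wb")); cv2.imwrite("pics/w5.png",p[:,:,::-1])
u=proj(c,s["tool_pos"]); print(u)
E
```

```text
t: 12.82
tool_pos: [0.5712, 0.3528, 0.2239]
tool_rot: [-0.0, 0.605, 0.796, -0.002]
force: [0.1, 2.4, -0.0]
grip_width: 0.0583
[ 0.1  2.4 -0. ] [-100.9   -1.   223.9]
[211.76058168 244.32613551]
[280.381716   243.14194839]
```

View pics/s5z.png

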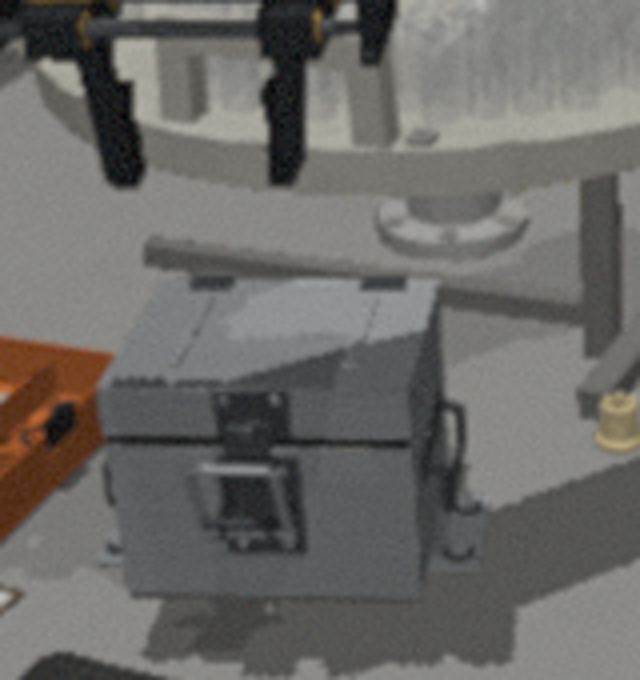

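View pics/w5.png

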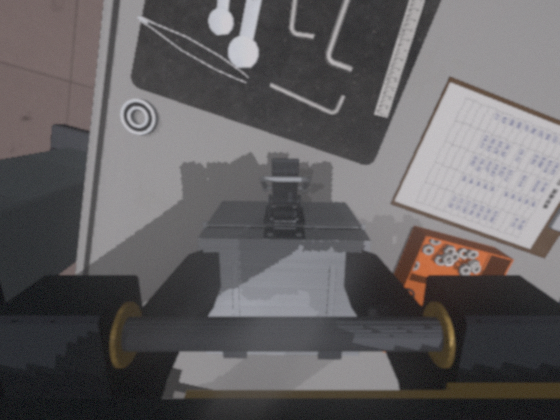

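```bash
python3 - <<'E'
from h import *
import pickle
s=cal("side"); p=tgt(-100.9,223.9,0,-1)[0]
for dz in (0,.028,.031,.034): print(dz,(proj(s,p+[0,0,dz])-[150,140])*4)
w=pickle.load(open("pics/w5.pkl","rb")); print("depth of tcp in wrist", (w[1][:3,:3]@p+w[1][:3,3]))
for dz in (.028,.034):
  for y in (-29,29): print(proj(w,p+[0,0,dz]+Y*y/1000))
D=np.load("pics/s5.npy"); C=cloud(s,D)
for zx,zy in((125,175),(125,181),(285,175),(285,181),(125,160),(285,160)):
    print((zx,zy),ch(C[int(zy/4+140),int(zx/4+150)]).round(1))
Dw=np.load("pics/w5.npy"); Cw=cloud(w,Dw)
for u,v in((214,254),(210,256),(346,254),(350,256),(200,262),(360,262)): print((u,v),ch(Cw[v,u]).round(1),Dw[v,u])
a=cv2.imread("pics/w5.png"); zoom("pics/w5z.png",a,195,145,375,280,4)
E
```

```text
0 [211.72871083 244.3263106 ]
0.028 [204.79485981 187.56666953]
0.031 [204.03880735 181.3777182 ]
0.034 [203.28016227 175.16754402]
depth of tcp in wrist [-0.00092166  0.0198716   0.19443941]
[222.90638553 264.32653903]
[337.11741992 264.6698598 ]
[220.7816836  269.82833724]
[339.04257949 270.18756459]
(125, 175) [-822.3 -199.7  575.1]
(125, 181) [-112.5   31.1  260.8]
(285, 175) [-112.3  -39.8  264.4]
(285, 181) [-110.7  -39.   259.8]
(125, 160) [-111.1   30.3  269.6]
(285, 160) [-112.5  -40.3  270.1]
(214, 254) [-110.4  -32.3  260.2] 0.15701415
(210, 256) [-110.2  -33.9  261.9] 0.15541595
(346, 254) [-110.6   30.4  260.2] 0.15677139
(350, 256) [-110.5   31.9  262.3] 0.1548682
(200, 262) [-110.2  -37.1  268.3] 0.149327
(360, 262) [-110.9   35.   269.4] 0.14788893
```

View pics/w5z.png

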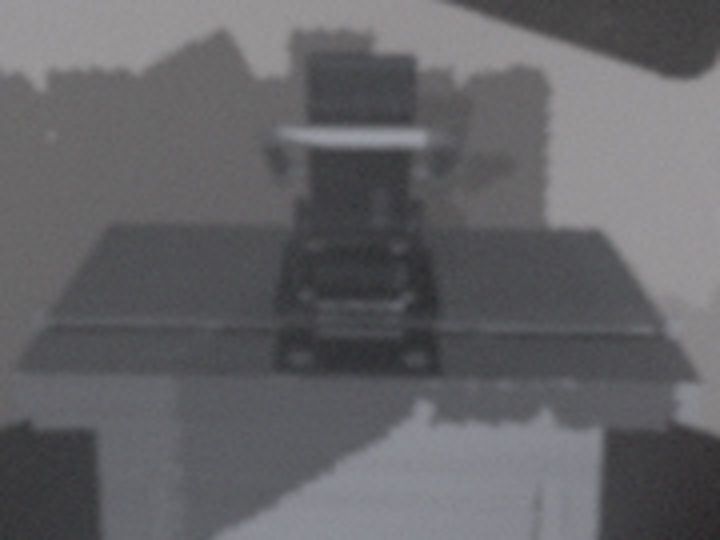

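```bash
python3 - <<'E'
from h import *
import pickle
w=pickle.load(open("pics/w5.pkl","rb"))
f=lambda x,y,z:((proj(w,tgt(x,z,0,y)[0])-[195,145])*4).round(0)
for x,z in((-89.9,114),(-85.4,114),(-78.6,114),(-64,114),(-64,129),(-64,101),(-64,95),(-64,0),(-82,109)): print(x,z,f(x,0,z),f(x,-13,z)[0],f(x,13,z)[0])
a=cv2.imread("pics/w5.png")[145:280,195:375]; 
b=cv2.createCLAHE(4,(4,4)).apply(cv2.cvtColor(cv2.resize(a[45:100,60:125],None,fx=11,fy=11,interpolation=cv2.INTER_CUBIC),cv2.COLOR_BGR2GRAY)); cv2.imwrite("pics/w5h.png",b)
E
```

```text
-89.9 114 [349. 251.] 293.0 406.0
-85.4 114 [349. 269.] 293.0 406.0
-78.6 114 [349. 297.] 293.0 405.0
-64 114 [349. 356.] 294.0 404.0
-64 129 [349. 381.] 291.0 407.0
-64 101 [349. 337.] 296.0 402.0
-64 95 [349. 329.] 297.0 401.0
-64 0 [350. 226.] 309.0 391.0
-82 109 [349. 277.] 294.0 405.0
```

View pics/w5h.png

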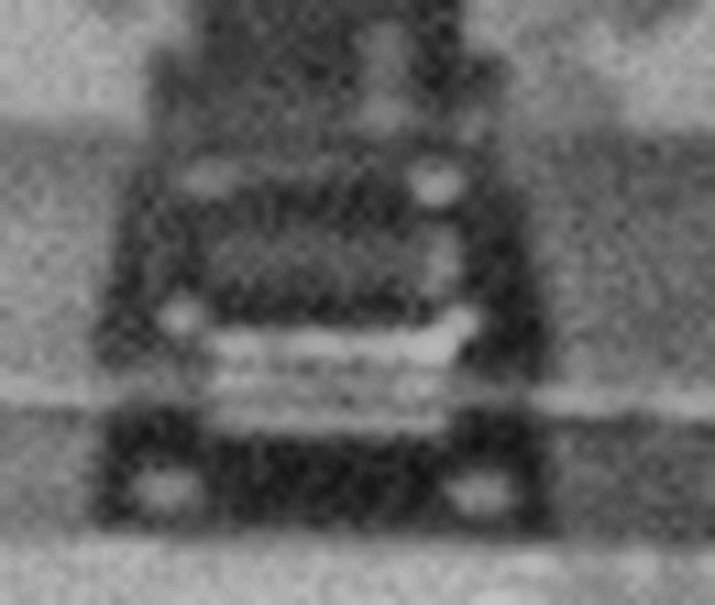

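```bash
python3 - <<'E'
from h import *
plan([(-85,175),(-70,130)])
E
```

```text
now [-100.4   -1.   223.6]
[[[-15.3,1.1,48.6,-0.003,0.002,0.001],[-30.2,1.3,93.6,-0.003,0.002,0.001]]]
```

```bash
python3 -m pendant '[[[-15,1,48,-0.003,0.002,0],[-30,1,93,-0.003,0.002,0],[-30,1,93,-0.003,0.002,0],[-30,1,93,-0.003,0.002,0]]]'
python3 - <<'E'
from h import *
import pickle
s=robot.sense(); print(np.round(s["force"],1), ch(s["tool_pos"]).round(1))
c=cal("wrist"); p,d=grab_frame("wrist"); np.save("pics/w6.npy",d); pickle.dump(c,open("pics/w6.pkl","wb")); cv2.imwrite("pics/w6.png",p[:,:,::-1])
zoom("pics/w6z.png",p[:,:,::-1],195,70,375,280,4)
E
```

```text
t: 13.42
tool_pos: [0.5806, 0.3245, 0.1322]
tool_rot: [-0.0, 0.606, 0.796, 0.001]
force: [-0.2, 2.8, 0.2]
grip_width: 0.0621
[-0.2  2.8  0.2] [-71.1   0.5 132.2]
```

View pics/w6z.png

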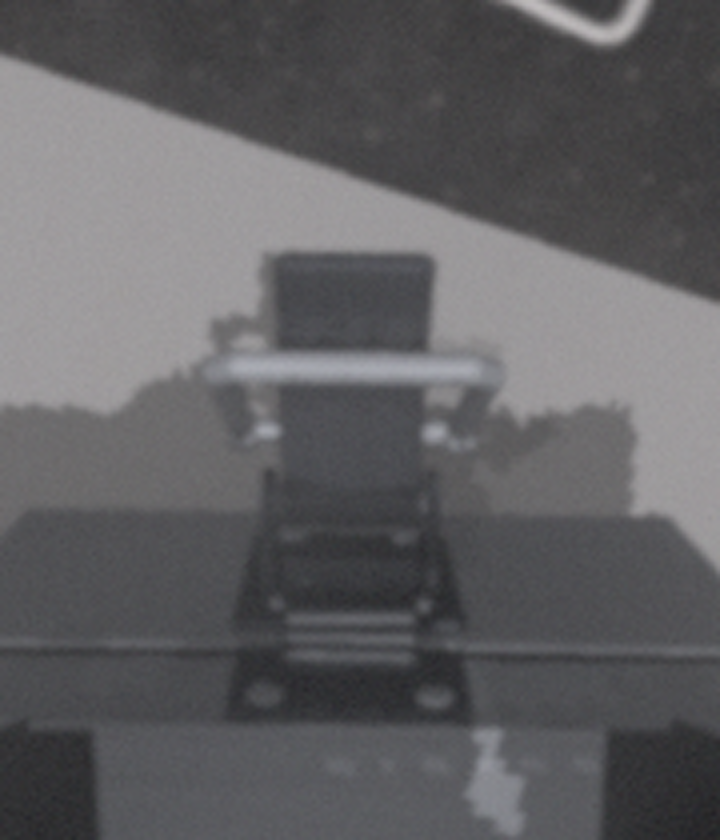

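```bash
python3 - <<'E'
from h import *
import pickle
w=pickle.load(open("pics/w6.pkl","rb")); D=np.load("pics/w6.npy"); C=cloud(w,D)
f=lambda x,y,z:((proj(w,tgt(x,z,0,y)[0])-[195,70])*4).round(0)
for x,z in((-89.9,114),(-85.4,114),(-78.6,114),(-64,114),(-64,129),(-64,101),(-64,95),(-64,0),(-82,109),(-82,66)): print(x,z,f(x,0,z),f(x,-13,z)[0],f(x,13,z)[0])
for v in range(150,260): 
    u=282; q=np.median([ch(C[v,k]) for k in range(278,290)],0); print((v-70)*4,q.round(1)[[0,2]],end=" | ")
a=cv2.imread("pics/w6.png"); b=cv2.createCLAHE(4,(4,4)).apply(cv2.cvtColor(cv2.resize(a[195:255,245:320],None,fx=10,fy=10,interpolation=cv2.INTER_CUBIC),cv2.COLOR_BGR2GRAY)); cv2.imwrite("pics/w6h.png",b)
E
```

```text
-89.9 114 [338. 539.] 255.0 421.0
-85.4 114 [338. 566.] 256.0 421.0
-78.6 114 [338. 607.] 257.0 420.0
-64 114 [338. 692.] 258.0 418.0
-64 129 [338. 730.] 252.0 424.0
-64 101 [339. 663.] 263.0 414.0
-64 95 [339. 651.] 265.0 413.0
-64 0 [341. 513.] 288.0 394.0
-82 109 [338. 577.] 258.0 419.0
-82 66 [340. 510.] 272.0 407.0
320 [-121.1   90.2] | 324 [-120.4   89.8] | 328 [-119.7   89.6] | 332 [-118.9   88.6] | 336 [-118.3   88.7] | 340 [-117.5   88.3] | 344 [-116.8   87.7] | 348 [-116.1   87.4] | 352 [-119.6  117.9] | 356 [-119.1  118.3] | 360 [-118.5  118.2] | 364 [-117.9  118.7] | 368 [-117.3  118.5] | 372 [-116.8  119. ] | 376 [-116.2  119.2] | 380 [-115.5  118.3] | 384 [-109.4   84.3] | 388 [-108.5   82.9] | 392 [-107.8   82.8] | 396 [-106.9   82. ] | 400 [-106.2   82. ] | 404 [-105.4   81.6] | 408 [-104.7   81.3] | 412 [-103.8   80.6] | 416 [-103.    80.1] | 420 [-102.1   79.3] | 424 [-101.3   78.9] | 428 [-100.5   78.5] | 432 [-99.6  77.8] | 436 [-98.9  77.8] | 440 [-98.1  77.5] | 444 [-97.1  76.4] | 448 [-96.3  76.1] | 452 [-95.5  75.9] | 456 [-94.7  75.2] | 460 [-93.8  74.6] | 46
[... 777 characters left out ...]
 620 [-76.7 114.8] | 624 [-76.1 115.1] | 628 [-75.3 114.8] | 632 [-74.5 114.5] | 636 [-73.9 114.5] | 640 [-73.3 114.7] | 644 [-72.6 114.8] | 648 [-71.7 114.3] | 652 [-71.  114.2] | 656 [-70.4 114.5] | 660 [-69.7 114.3] | 664 [-68.9 114.1] | 668 [-68.3 114.4] | 672 [-68.  115.2] | 676 [-67.9 116.9] | 680 [-67.7 118.1] | 684 [-67.7 119.5] | 688 [-67.7 121.4] | 692 [-67.6 122.8] | 696 [-67.7 124.4] | 700 [-67.8 126.2] | 704 [-67.7 127.6] | 708 [-67.4 128.4] | 712 [-66.8 128.5] | 716 [-66.4 129.3] | 720 [-65.6 128.9] | 724 [-64.8 128.6] | 728 [-64.6 129.6] | 732 [-64.  129.7] | 736 [-63.4 129.9] | 740 [-62.8 130. ] | 744 [-62.  129.6] | 748 [-61.3 129.5] | 752 [-60.9 130.1] | 756 [-60.1 129.8] |
```

View pics/w6h.png

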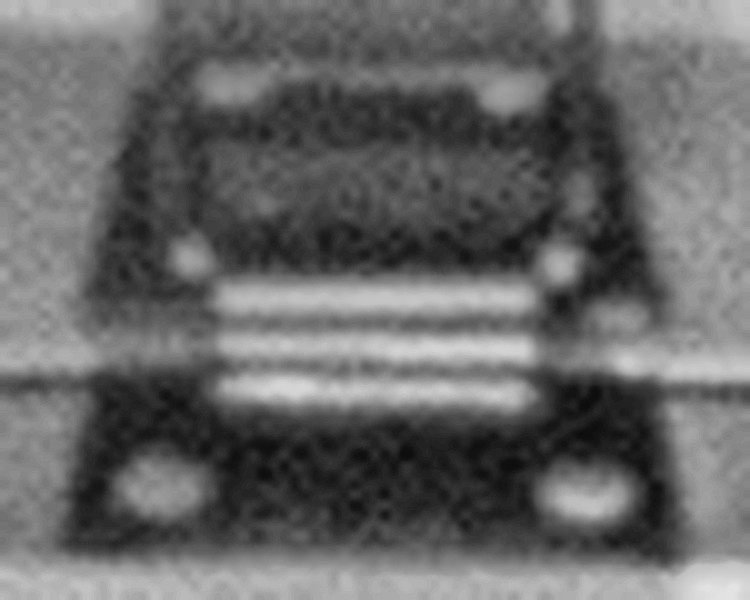

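```bash
cat >> h.py <<'E'
def bt(x,z,t=0,y=2,g=54): return x+g*np.sin(t), z-g*np.cos(t), t, y
E
python3 - <<'E'
from h import *
print("pre"); plan([bt(-95,120,.1,2,-4),bt(-117.5,116,.2,2,-4)])
print("desc from pre"); 
p0,r0=tgt(*bt(-117.5,116,.2,2,-4)); show([row(p0,r0,*tgt(*bt(-117.5,116,.2,2,g))) for g in (20,54)])
E
```

```text
pre
now [-71.7   1.  132.9]
[[[23.7,1,9,0.003,-0.102,0.001],[46.6,1,13.1,0.003,-0.202,0.001]]]
desc from pre
[[[-0,0,24,0,0,0],[-0,-0,58,0,0,0]]]
```

```bash
python3 -m pendant '[[[24,1,9,0.003,-0.1,0],[46.5,1,13,0.003,-0.2,0],[46.5,1,13,0.003,-0.2,0],[46.5,1,13,0.003,-0.2,0]]]'
python3 - <<'E'
from h import *
plan([bt(-117.5,116,.2,2,20),bt(-117.5,116,.2,2,54)])
E
```

```text
t: 13.98
tool_pos: [0.5697, 0.372, 0.1217]
tool_rot: [0.079, 0.602, 0.792, -0.059]
force: [-0.5, 2.1, -0.3]
grip_width: 0.0617
now [-119.8    2.6  121.7]
[[[-1.2,-0.7,26,0.003,-0.004,0.002],[-1.3,-0.8,60,0.003,-0.004,0.002]]]
```

```bash
python3 -m pendant '[[[-1,-0.5,20,0,-0.004,0],[-1,-0.5,40,0,-0.004,0],[-1,-0.5,52,0,-0.004,0],[-1,-0.5,60,0,-0.004,0],[-1,-0.5,60,0,-0.004,0]]]'
python3 - <<'E'
from h import *
import pickle
s=robot.sense(); print(np.round(s["force"],1), ch(s["tool_pos"]).round(1))
c=cal("wrist"); p,d=grab_frame("wrist"); np.save("pics/w7.npy",d); pickle.dump(c,open("pics/w7.pkl","wb")); cv2.imwrite("pics/w7.png",p[:,:,::-1])
p,d=grab_frame("side"); zoom("pics/s7z.png",p[:,:,::-1],150,160,310,310,4)
E
```

```text
t: 14.6
tool_pos: [0.5726, 0.3591, 0.0623]
tool_rot: [0.08, 0.602, 0.792, -0.06]
force: [-1.0, 1.2, -0.1]
grip_width: 0.0618
[-1.   1.2 -0.1] [-106.7    2.    62.3]
```

View pics/w7.png

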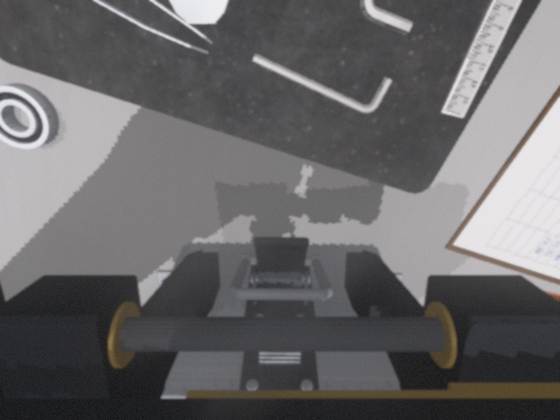

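View pics/s7z.png

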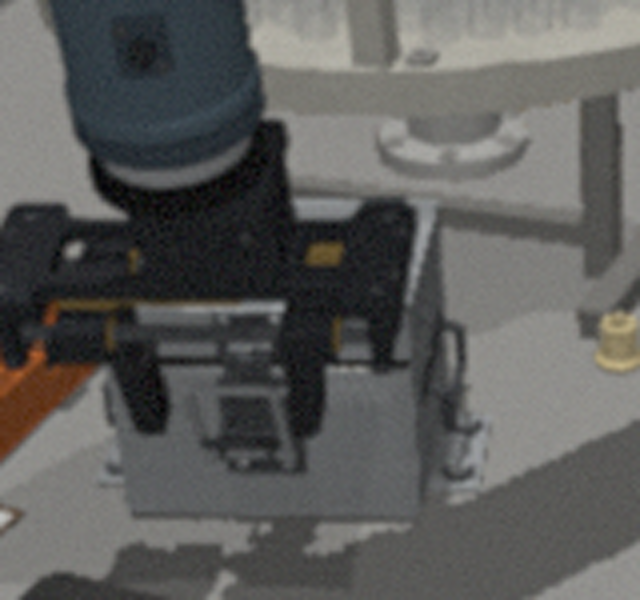

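```bash
python3 - <<'E'
from h import *
import pickle
w=pickle.load(open("pics/w7.pkl","rb")); D=np.load("pics/w7.npy"); C=cloud(w,D)
for v in range(286,302,2): print(v,[ch(C[v,u]).round(1).tolist() for u in (275,290)])
for u,v in((216,258),(348,258),(212,265)): print(ch(C[v,u]).round(1))
E
```

```text
286 [[-69.3, -1.5, 56.9], [-81.2, 7.8, 70.5]]
288 [[-119.8, -0.2, 115.6], [-69.2, 8.3, 58.8]]
290 [[-119.7, -0.2, 116.8], [-119.9, 6.2, 117.0]]
292 [[-118.8, -0.2, 116.9], [-119.1, 6.2, 117.3]]
294 [[-119.3, -0.1, 118.7], [-118.8, 6.2, 118.2]]
296 [[-118.5, -0.1, 119.0], [-118.0, 6.2, 118.5]]
298 [[-117.2, -0.2, 118.9], [-117.5, 6.2, 119.2]]
300 [[-68.7, -1.3, 69.3], [-68.5, 8.1, 69.0]]
[-122.5  -28.3   98. ]
[-124.7   33.3  100.8]
[-125.3  -28.3  106.9]
```

```bash
python3 -m pendant '[[[0,0,0,0,0,0],[0,0,0,0,0,0],[0,0,0,0,0,0],[0,0,0,0,0,0]]]' 0.4

```

```text
t: 15.2
tool_pos: [0.572, 0.3605, 0.0634]
tool_rot: [0.08, 0.602, 0.792, -0.06]
force: [-4.4, 2.2, 2.0]
grip_width: 0.0444
```

```bash
cat >> h.py <<'E'
def bar(g=54):
    p,r=pose(); z=r.as_matrix()[:,2]; t=np.arctan2(z@X,-z@Z); s=robot.sense(); F=np.array(s["force"]); F0=np.array([-.5,2.1,0]); F=F-F0
    print("bar",ch(p-z*g/1000).round(2),"tilt",round(t,3),"Fchest",np.round([F@X,F@Y,F@Z],1),"w",round(s["grip_width"],4),"t",s["t"])
E
python3 - <<'E'
from h import *
bar()
plan([bt(-117,117,.2,1.5),bt(-114,118.5,.18,1.5),bt(-110,120,.15,1.5),bt(-106,120.5,.12,1.5),bt(-102,121,.1,1.5),bt(-98,121,.07,1.5),bt(-94,121,.04,1.5),bt(-94,121,.04,1.5)])
E
```

```text
bar [-118.77    1.7   116.36] tilt 0.2 Fchest [-1.1 -3.7  2. ] w 0.0444 t 15.2
now [-108.1    1.8   63.4]
[[[-1.9,-0.3,-0.3,0.002,-0,0.002],[-4,-0.3,-1.2,0.002,0.02,0.002],[-6.6,-0.3,-1.9,0.002,0.05,0.003],[-9,-0.3,-1.7,0.002,0.08,0.003],[-12,-0.3,-1.5,0.002,0.1,0.003],[-14.3,-0.3,-0.9,0.002,0.13,0.003],[-16.6,-0.3,-0.3,0.002,0.16,0.003],[-16.6,-0.3,-0.3,0.002,0.16,0.003]]]
```

```bash
python3 -m pendant '[[[-2,-0.5,-0.5,0,0,0],[-4,-0.5,-1,0,0.02,0],[-6.5,-0.5,-2,0,0.05,0],[-9,-0.5,-2,0,0.08,0],[-12,-0.5,-1.5,0,0.1,0],[-12,-0.5,-1.5,0,0.1,0]]]'
python3 -c "
from h import *
bar()"
```

```text
t: 15.95
tool_pos: [0.5746, 0.3494, 0.0677]
tool_rot: [0.039, 0.605, 0.795, -0.029]
force: [-1.7, 4.7, 0.4]
grip_width: 0.0447
bar [-101.98    1.26  121.43] tilt 0.097 Fchest [-2.8 -0.5  0.4] w 0.0447 t 15.95
```

```bash
python3 - <<'E'
from h import *
plan([bt(-98,121,.07,1.2),bt(-94,120.5,.04,1.2),bt(-90,120,.02,1.2),bt(-87,120,0,1.2),bt(-84.5,120,0,1.2),bt(-84.5,120,0,1.2)])
E
```

```text
now [-96.7   1.4  67.7]
[[[-2.5,-0.2,0.8,0.002,0.027,0.002],[-4.8,-0.2,1.6,0.002,0.057,0.002],[-7.6,-0.2,2.4,0.002,0.077,0.002],[-9.5,-0.2,2.6,0.002,0.097,0.002],[-12,-0.2,2.9,0.002,0.097,0.002],[-12,-0.2,2.9,0.002,0.097,0.002]]]
```

```bash
python3 -m pendant '[[[-2.5,0,0.5,0,0.03,0],[-5,0,1.5,0,0.06,0],[-7.5,0,2.5,0,0.08,0],[-9.5,0,2.5,0,0.1,0],[-12,0,3,0,0.1,0],[-12,0,3,0,0.1,0]]]'
python3 -c "
from h import *
bar()"
```

```text
t: 16.7
tool_pos: [0.5774, 0.3384, 0.066]
tool_rot: [-0.002, 0.605, 0.796, 0.002]
force: [-3.0, 4.4, -2.1]
grip_width: 0.0448
bar [-85.08   1.06 120.04] tilt -0.006 Fchest [-2.9 -1.8 -2.1] w 0.0448 t 16.7
```

```bash
python3 - <<'E'
from h import *
import pickle
c=cal("wrist"); p,d=grab_frame("wrist"); np.save("pics/w8.npy",d); pickle.dump(c,open("pics/w8.pkl","wb")); cv2.imwrite("pics/w8.png",p[:,:,::-1])
zoom("pics/w8z.png",p[:,:,::-1],200,200,360,310,5)
C=cloud(c,d)
for v in range(270,304,1): print(v,[ch(C[v,u]).round(1)[[0,2]].tolist() for u in (272,282,292)])
p,d=grab_frame("side"); zoom("pics/s8z.png",p[:,:,::-1],150,160,310,310,4)
E
```

```text
270 [[-69.0, 67.4], [-68.5, 66.4], [-69.2, 67.9]]
271 [[-68.9, 68.5], [-68.9, 68.5], [-68.8, 68.2]]
272 [[-86.8, 104.6], [-87.2, 105.4], [-86.8, 104.7]]
273 [[-87.4, 106.8], [-86.8, 105.7], [-87.7, 107.4]]
274 [[-87.1, 107.3], [-86.9, 106.9], [-87.3, 107.6]]
275 [[-86.8, 107.7], [-87.0, 108.0], [-87.3, 108.6]]
276 [[-87.0, 109.0], [-86.9, 108.7], [-87.1, 109.3]]
277 [[-87.2, 110.4], [-86.9, 109.7], [-87.3, 110.5]]
278 [[-86.9, 110.7], [-86.9, 110.8], [-87.3, 111.4]]
279 [[-87.4, 112.6], [-87.5, 112.7], [-86.9, 111.7]]
280 [[-86.8, 112.5], [-87.4, 113.5], [-86.8, 112.4]]
281 [[-87.2, 114.2], [-87.4, 114.4], [-87.7, 115.0]]
282 [[-86.5, 113.7], [-86.4, 113.5], [-87.3, 115.2]]
283 [[-86.2, 114.2], [-86.5, 114.6], [-86.2, 114.0]]
284 [[-85.7, 114.2], [-85.7, 114.2], [-86.3, 115.1]]
285 [[-85.1, 114.0], [-85.8, 115.1], [-85.3, 114.2]]
286 [[-84.4, 113.6], [-84.8, 114.2], [-85.0, 114.6]]
287 [[-84.3, 114.3], [-84.3, 114.3], [-84.1, 113.9]]
288 [[-83.9, 114.4], [-84.1, 114.9], [-84.3, 115.2]]
289 [[-85.8, 118.6], [-85.9, 118.8], [-85.7, 118.5]]
290 [[-85.4, 118.8], [-85.3, 118.7], [-85.7, 119.3]]
291 [[-85.9, 120.4], [-85.3, 119.5], [-85.5, 119.8]]
292 [[-84.5, 119.0], [-85.4, 120.5], [-85.1, 120.0]]
293 [[-84.4, 119.7], [-85.0, 120.6], [-85.0, 120.6]]
294 [[-85.1, 121.7], [-84.8, 121.2], [-84.6, 120.8]]
295 [[-84.8, 121.9], [-85.2, 122.5], [-83.8, 120.2]]
296 [[-83.7, 120.9], [-83.3, 120.2], [-83.9, 121.2]]
297 [[-83.2, 120.8], [-83.7, 121.6], [-83.3, 121.0]]
298 [[-82.9, 121.2], [-82.8, 121.1], [-82.6, 120.8]]
299 [[-81.7, 120.0], [-82.1, 120.7], [-82.4, 121.1]]
300 [[-77.8, 114.6], [-78.0, 114.8], [-80.6, 119.0]]
301 [[-77.5, 114.9], [-77.4, 114.7], [-77.1, 114.3]]
302 [[-76.3, 113.9], [-77.4, 115.6], [-76.4, 113.9]]
303 [[-76.2, 114.5], [-76.4, 114.9], [-76.5, 115.0]]
```

View pics/w8z.png

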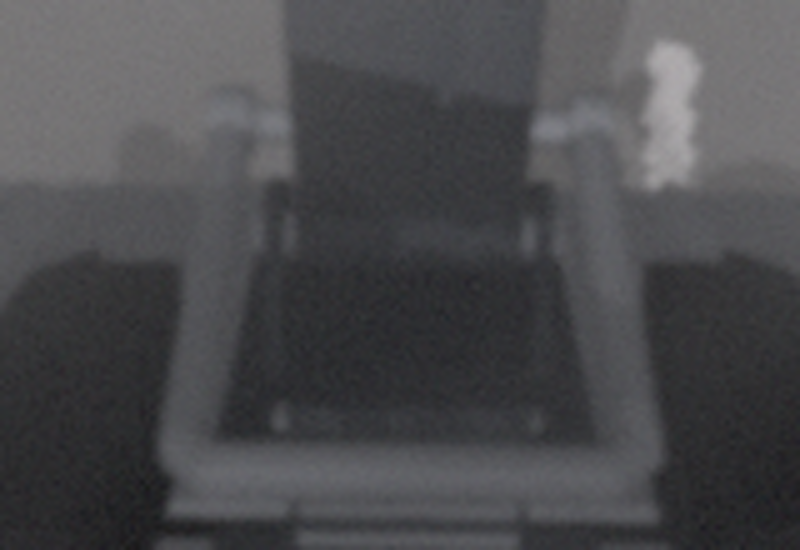

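View pics/s8z.png

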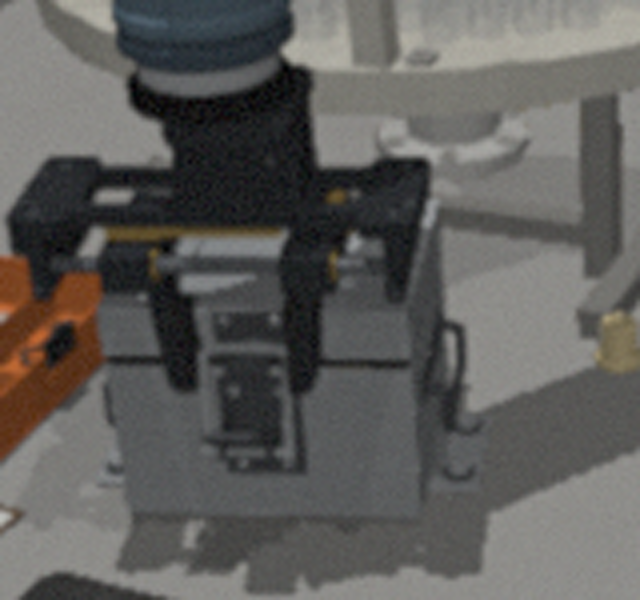

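```bash
python3 -m pendant '[[[0,0,0.7,0,0,0],[0,0,1.5,0,0,0],[0,0,1.5,0,0,0]]]'
python3 -c "
from h import *
bar()"
python3 -m pendant '[[[0,0,0.7,0,0,0],[0,0,1.5,0,0,0],[0,0,1.5,0,0,0]]]'
python3 -c "
from h import *
bar()"
```

```text
t: 17.18
tool_pos: [0.5773, 0.339, 0.0651]
tool_rot: [-0.002, 0.605, 0.796, 0.003]
force: [-4.2, 3.8, 0.5]
grip_width: 0.0442
bar [-85.63   1.03 119.08] tilt -0.007 Fchest [-2.7 -3.1  0.5] w 0.0442 t 17.175
t: 17.55
tool_pos: [0.5773, 0.3392, 0.0641]
tool_rot: [-0.002, 0.605, 0.796, 0.003]
force: [-3.3, 3.5, 4.2]
grip_width: 0.0445
bar [-85.76   1.08 118.08] tilt -0.007 Fchest [-2.1 -2.3  4.2] w 0.0445 t 17.55
```

```bash
python3 -m pendant '[[[0,0,0.5,0,0,0],[0,0,1,0,0,0],[0,0,1,0,0,0]]]'
python3 -c "
from h import *
bar()"
```

```text
t: 17.92
tool_pos: [0.5773, 0.3393, 0.0639]
tool_rot: [-0.002, 0.605, 0.796, 0.003]
force: [-4.9, 1.1, 8.4]
grip_width: 0.0445
bar [-85.81   1.13 117.94] tilt -0.008 Fchest [-0.3 -4.5  8.4] w 0.0445 t 17.925
```

```bash
python3 -m pendant '[[[-1,0,0.8,0,0,0],[-2,0,0.8,0,0,0],[-3,0,0.8,0,0,0],[-3,0,0.8,0,0,0]]]'
python3 -c "
from h import *
bar()"
```

```text
t: 18.42
tool_pos: [0.5773, 0.3392, 0.064]
tool_rot: [-0.004, 0.605, 0.796, 0.005]
force: [-4.7, 7.6, 3.8]
grip_width: 0.0451
bar [-85.57   1.05 117.95] tilt -0.012 Fchest [-6.5 -2.6  3.8] w 0.0451 t 18.425
```

```bash
python3 -m pendant '[[[-2,0,0.3,0,0,0],[-4,0,0.3,0,0,0],[-5,0,0.3,0,0,0],[-5,0,0.3,0,0,0]]]'
python3 -c "
from h import *
bar()"
```

```text
t: 18.92
tool_pos: [0.5782, 0.336, 0.0636]
tool_rot: [-0.004, 0.604, 0.797, 0.006]
force: [-3.2, 6.2, -0.5]
grip_width: 0.0446
bar [-82.13   0.99 117.55] tilt -0.014 Fchest [-4.7 -1.6 -0.5] w 0.0446 t 18.925
```

```bash
python3 -m pendant '[[[-0.5,0,0.5,0,0,0],[-1,0,1,0,0,0],[-1,0,1,0,0,0]]]'
python3 -c "
from h import *
bar()"
```

```text
t: 19.3
tool_pos: [0.5782, 0.3359, 0.0627]
tool_rot: [-0.005, 0.604, 0.797, 0.007]
force: [-3.8, 4.6, 1.8]
grip_width: 0.0444
bar [-81.93   1.   116.7 ] tilt -0.016 Fchest [-3.3 -2.5  1.8] w 0.0444 t 19.3
```

```bash
python3 -m pendant '[[[-1,0,0.7,0,0,0],[-1,0,1.5,0,0,0],[-1,0,1.5,0,0,0]]]'
python3 -c "
from h import *
bar()"
```

```text
t: 19.68
tool_pos: [0.5783, 0.3357, 0.0612]
tool_rot: [-0.005, 0.604, 0.797, 0.007]
force: [-3.2, 4.8, 1.4]
grip_width: 0.0449
bar [-81.65   0.98 115.2 ] tilt -0.017 Fchest [-3.4 -1.9  1.4] w 0.0449 t 19.675
```

```bash
python3 -m pendant '[[[-0.5,0,0.7,0,0,0],[-0.5,0,1.5,0,0,0],[-0.5,0,1.5,0,0,0]]]'
python3 -c "
from h import *
bar()"
python3 -m pendant '[[[0,0,0.7,0,0,0],[0,0,1.5,0,0,0],[0,0,1.5,0,0,0]]]'
python3 - <<'E'
from h import *
import pickle
bar()
c=cal("wrist"); p,d=grab_frame("wrist"); np.save("pics/w9.npy",d); pickle.dump(c,open("pics/w9.pkl","wb")); cv2.imwrite("pics/w9.png",p[:,:,::-1])
zoom("pics/w9z.png",p[:,:,::-1],200,200,360,310,5)
C=cloud(c,d)
for v in range(264,304,1): print(v,[ch(C[v,u]).round(1)[[0,2]].tolist() for u in (272,282,292)])
E
```

```text
t: 20.05
tool_pos: [0.5783, 0.3357, 0.0596]
tool_rot: [-0.006, 0.604, 0.797, 0.007]
force: [-4.3, 4.3, 1.1]
grip_width: 0.0448
bar [-81.56   0.97 113.57] tilt -0.018 Fchest [-3.1 -3.   1.1] w 0.0448 t 20.05
t: 20.42
tool_pos: [0.5783, 0.3354, 0.0579]
tool_rot: [-0.006, 0.604, 0.797, 0.007]
force: [-3.1, 3.9, 1.0]
grip_width: 0.0445
bar [-81.31   0.97 111.87] tilt -0.018 Fchest [-2.4 -2.   1. ] w 0.0445 t 20.425
264 [[-68.6, 56.6], [-68.5, 56.2], [-68.5, 56.3]]
265 [[-68.9, 58.6], [-69.0, 58.8], [-68.8, 58.2]]
266 [[-68.7, 59.4], [-69.1, 60.3], [-69.2, 60.4]]
267 [[-68.7, 60.9], [-68.5, 60.5], [-68.3, 60.0]]
268 [[-68.6, 62.1], [-68.5, 61.8], [-68.6, 62.0]]
269 [[-68.8, 63.8], [-69.0, 64.1], [-68.5, 63.1]]
270 [[-68.7, 64.8], [-68.7, 64.7], [-69.2, 65.8]]
271 [[-68.7, 66.2], [-69.1, 66.8], [-68.4, 65.3]]
272 [[-69.2, 68.5], [-69.4, 68.7], [-68.9, 67.7]]
273 [[-87.4, 105.9], [-86.6, 104.3], [-86.8, 104.6]]
274 [[-87.6, 107.2], [-86.6, 105.2], [-87.3, 106.7]]
275 [[-87.2, 107.3], [-86.7, 106.3], [-87.2, 107.4]]
276 [[-86.9, 107.8], [-87.2, 108.4], [-87.2, 108.3]]
277 [[-87.7, 110.3], [-
[... 707 characters left out ...]
.7, 114.2]]
291 [[-83.5, 114.8], [-83.1, 114.1], [-83.6, 114.8]]
292 [[-81.3, 111.7], [-81.2, 111.6], [-81.5, 112.1]]
293 [[-80.8, 111.7], [-81.6, 113.0], [-81.1, 112.2]]
294 [[-80.7, 112.5], [-81.0, 112.8], [-80.9, 112.7]]
295 [[-79.9, 111.9], [-80.7, 113.2], [-80.4, 112.7]]
296 [[-79.8, 112.5], [-79.6, 112.2], [-79.5, 112.0]]
297 [[-79.6, 113.0], [-79.0, 112.0], [-79.7, 113.1]]
298 [[-79.2, 113.2], [-79.9, 114.2], [-79.5, 113.7]]
299 [[-79.6, 114.6], [-79.8, 114.9], [-78.8, 113.2]]
300 [[-79.2, 114.8], [-79.5, 115.2], [-78.9, 114.2]]
301 [[-78.6, 114.5], [-78.9, 115.0], [-78.4, 114.2]]
302 [[-78.2, 114.7], [-78.2, 114.7], [-78.2, 114.6]]
303 [[-78.2, 115.4], [-77.9, 114.9], [-77.7, 114.6]]
```

View pics/w9z.png

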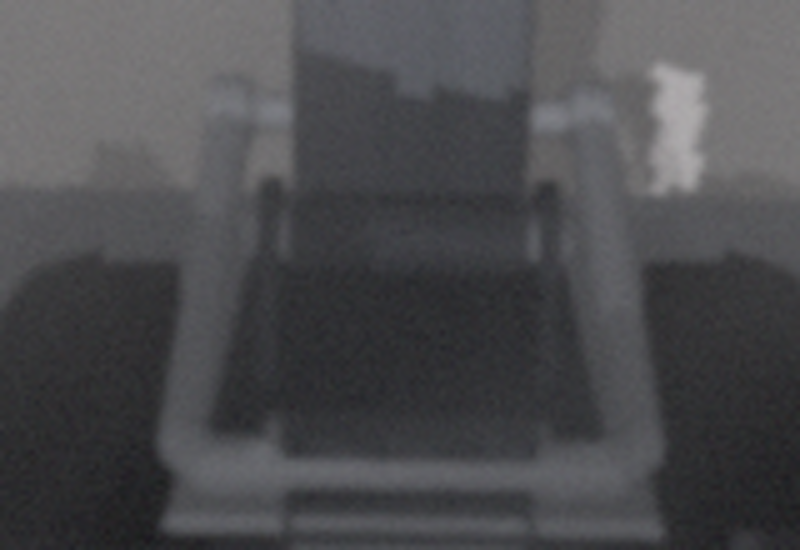

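```bash
python3 -m pendant '[[[0,0,0.7,0,0,0],[0,0,1.5,0,0,0],[0,0,1.5,0,0,0]]]'
python3 -c "
from h import *
bar()"
python3 -m pendant '[[[0,0,0.7,0,0,0],[0,0,1.5,0,0,0],[0,0,1.5,0,0,0]]]'
python3 -c "
from h import *
bar()"

```

```text
t: 20.85
tool_pos: [0.5784, 0.335, 0.0565]
tool_rot: [-0.005, 0.604, 0.797, 0.007]
force: [-3.0, 0.8, 4.2]
grip_width: 0.0444
bar [-80.92   0.98 110.46] tilt -0.017 Fchest [ 0.6 -2.8  4.2] w 0.0444 t 20.85
t: 21.22
tool_pos: [0.5785, 0.335, 0.056]
tool_rot: [-0.005, 0.604, 0.797, 0.007]
force: [-4.9, -0.9, 10.5]
grip_width: 0.0447
bar [-80.89   1.05 110.03] tilt -0.016 Fchest [ 1.7 -5.  10.5] w 0.0447 t 21.225
```

```bash
python3 -m pendant '[[[0,0,0,0,0,0],[0,0,0,0,0,0],[0,0,0,0,0,0],[0,0,-20,0,0,0],[0,0,-45,0,0,0],[0,0,-70,0,0,0],[0,0,-80,0,0,0]]]' 0.72
python3 - <<'E'
from h import *
import pickle
bar()
c=cal("wrist"); p,d=grab_frame("wrist"); np.save("pics/wa.npy",d); pickle.dump(c,open("pics/wa.pkl","wb")); cv2.imwrite("pics/wa.png",p[:,:,::-1])
zoom("pics/waz.png",p[:,:,::-1],195,110,375,260,4)
C=cloud(c,d); print(ch(pose()[0]))
for v in range(150,250,3): print(v,[ch(C[v,u]).round(1)[[0,1,2]].tolist() for u in (274,282,290)])
E
```

```text
t: 22.1
tool_pos: [0.5796, 0.3344, 0.1388]
tool_rot: [-0.004, 0.604, 0.797, 0.009]
force: [-1.2, 1.7, -0.2]
grip_width: 0.0632
bar [-80.02   1.73 192.81] tilt -0.018 Fchest [ 0.2 -0.7 -0.2] w 0.0632 t 22.1
[-80.9396089    2.30622352 139.12321939]
150 [[-128.0, -2.7, 60.8], [-128.0, 3.6, 60.1], [-128.0, 9.8, 60.6]]
153 [[-125.7, -2.7, 61.4], [-125.8, 3.6, 61.3], [-125.7, 9.8, 60.5]]
156 [[-123.5, -2.7, 61.8], [-123.4, 3.6, 60.6], [-123.3, 9.9, 60.2]]
159 [[-121.2, -2.7, 62.4], [-121.2, 3.6, 61.6], [-121.2, 9.9, 61.5]]
162 [[-118.7, -2.7, 61.0], [-118.8, 3.6, 61.2], [-118.9, 9.8, 62.4]]
165 [[-116.6, -2.7, 62.6], [-116.5, 3.6, 62.2], [-116.7, 9.9, 62.8]]
168 [[-114.3, -2.7, 63.0], [-114.2, 3.6, 62.6], [-114.5, 9.8, 64.1]]
171 [[-111.7, -2.7, 62.0], [-112.1, 3.6, 63.8], [-111.9, 9.9, 62.9]]
174 [[-109.7, -2.6, 64.1], [-109.7, 3.6, 63.9], [-109.6, 9.9, 63.0]]
177 [[-107.5, -2.6, 64.9], [-107.2, 3.6, 63.5], [-107.5, 9.9, 64.7]]
180 [[-105.2, -2.6, 65.6], [-105.3, 3.6, 65.6], [-105.2, 9.9, 65.0]]
183 [[-102.7, -2.6, 65.1], [-102.8, 3.7, 65.3], [-102.9, 9.9, 65.6]]
186 [[-100.4, -2.6, 65.2]
[... 772 characters left out ...]
7, 110.5]]
222 [[-86.1, -2.0, 113.3], [-86.2, 3.3, 113.4], [-86.7, 8.5, 115.0]]
225 [[-84.5, -1.9, 114.8], [-84.2, 3.3, 113.7], [-84.1, 8.6, 113.3]]
228 [[-81.2, -2.0, 111.3], [-81.3, 3.4, 111.5], [-80.8, 8.8, 109.9]]
231 [[-79.3, -2.0, 111.7], [-79.0, 3.4, 111.0], [-78.7, 8.8, 109.9]]
234 [[-78.2, -1.9, 114.6], [-78.3, 3.4, 114.8], [-78.1, 8.7, 114.1]]
237 [[-76.1, -2.0, 114.5], [-76.1, 3.4, 114.7], [-75.9, 8.7, 114.0]]
240 [[-73.7, -2.0, 113.9], [-74.0, 3.4, 114.7], [-73.8, 8.7, 114.0]]
243 [[-71.5, -2.0, 113.7], [-71.8, 3.4, 114.5], [-71.7, 8.7, 114.3]]
246 [[-69.3, -2.0, 113.6], [-69.4, 3.4, 113.8], [-69.6, 8.8, 114.4]]
249 [[-68.2, -1.9, 116.2], [-67.6, 3.4, 114.9], [-67.7, 8.8, 115.0]]
```

View pics/waz.png

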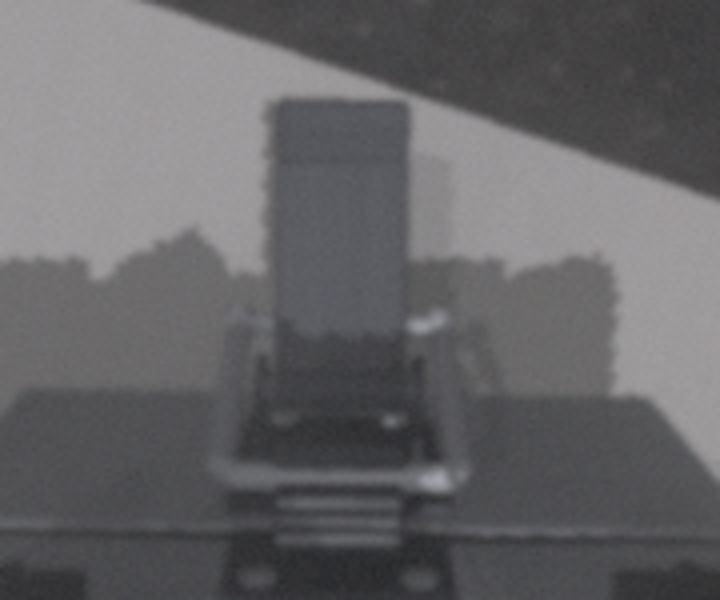

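```bash
cat >> h.py <<'E'
def lev(b,t,h=0,r=44,y=2,tip=33):
    d=np.array([-np.sin(b),-np.cos(b)]); n=np.array([-np.cos(b),np.sin(b)])
    e=np.array([-82,66])+r*d+(2+h)*n
    tp=e-9*np.array([np.cos(t),np.sin(t)]); T=tp+tip*np.array([np.sin(t),-np.cos(t)])
    return T[0],T[1],t,y
E
python3 - <<'E'
from h import *
print(lev(1.4,0,10)); plan([(-110,110,0,2),lev(1.4,0.05,15),lev(1.4,.1,8)])
E
```

```text
(np.float64(-136.39939383429513), np.float64(37.34684247225091), 0, 2)
now [-80.9   2.3 139.1]
[[[28.6,-0.4,29.6,0.009,-0.018,0.004],[52.9,-0.9,98.2,0.009,-0.068,0.004],[49.9,-1,105.4,0.009,-0.118,0.004]]]
```

```bash
python3 -m pendant '[[[28,0,20,0.009,-0.018,0],[48,-0.5,40,0.009,-0.04,0],[52,-1,65,0.009,-0.07,0],[52,-1,85,0.009,-0.1,0],[51,-1,98,0.009,-0.118,0],[50,-1,103,0.009,-0.118,0],[50,-1,103,0.009,-0.118,0]]]' 0
python3 - <<'E'
from h import *
bar(); 
W=[lev(b,t,-.5) for b,t in ((1.4,.12),(1.37,.14),(1.34,.16),(1.31,.18),(1.28,.2),(1.25,.22),(1.22,.24),(1.19,.26))]
plan(W)
p,d=grab_frame("side"); zoom("pics/sbz.png",p[:,:,::-1],150,160,310,310,4)
E
```

```text
t: 23.02
tool_pos: [0.5663, 0.3835, 0.0372]
tool_rot: [0.04, 0.604, 0.795, -0.03]
force: [0.4, 1.7, 0.2]
grip_width: 0.0003
bar [-137.26    2.4    90.89] tilt 0.101 Fchest [0.6 0.8 0.2] w 0.0003 t 23.025
now [-131.8    2.4   37.2]
[[[-0.1,-0.4,11.1,0,-0.019,0.003],[-0.8,-0.4,12.6,0,-0.039,0.003],[-1.6,-0.4,14,0,-0.059,0.003],[-2.4,-0.4,15.5,0,-0.079,0.003],[-3.3,-0.4,16.9,0,-0.099,0.003],[-4.2,-0.4,18.3,0,-0.119,0.003],[-5.1,-0.4,19.7,0,-0.139,0.003],[-6.1,-0.4,21.1,0,-0.159,0.003]]]
```

View pics/sbz.png

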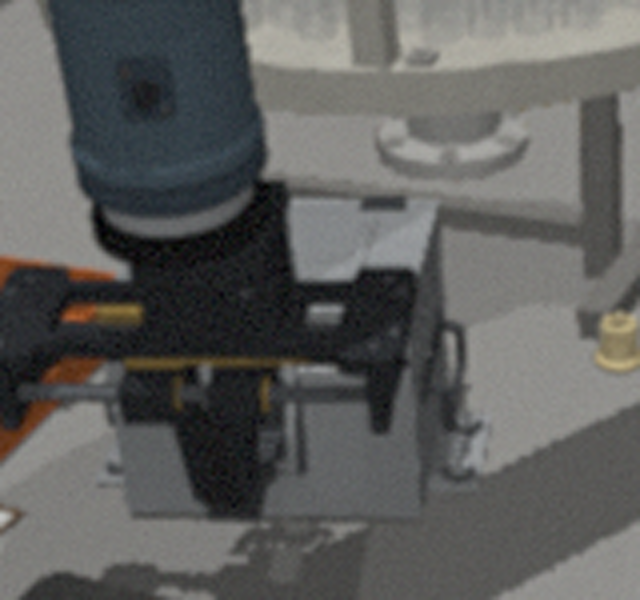

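```bash
python3 -m pendant '[[[0,0,6,0,-0.01,0],[0,0,11,0,-0.02,0],[-1,0,12.5,0,-0.04,0],[-1.5,0,14,0,-0.06,0],[-2.5,0,15.5,0,-0.08,0],[-2.5,0,15.5,0,-0.08,0]]]' 0
python3 - <<'E'
from h import *
bar()
p0,r0=pose(); print(ch(p0), lev(1.28,.2))
E
```

```text
t: 23.82
tool_pos: [0.5674, 0.3805, 0.0224]
tool_rot: [0.072, 0.602, 0.793, -0.054]
force: [-0.8, 2.4, 2.4]
grip_width: 0.0003
bar [-138.32    2.55   75.53] tilt 0.181 Fchest [-0.4 -0.2  2.4] w 0.0003 t 23.825
[-128.61788916    2.626645     22.40379221] (np.float64(-126.99063955632396), np.float64(21.17034145085588), 0.2, 2)
```

```bash
cat >> h.py <<'E'
def lplan(bs,h=-1.,tm=.75,b0=1.4,t0=.12):
    plan([lev(b,t0+(b0-b)/(b0-.25)*(tm-t0),h) for b in bs])
E
python3 - <<'E'
from h import *
lplan(np.arange(1.26,.99,-.04))
E
```

```text
now [-128.6    2.6   22.4]
[[[-1.5,-0.6,3.3,0.001,-0.016,0.003],[-2.4,-0.6,5.3,0.001,-0.038,0.003],[-3.4,-0.6,7.2,0.001,-0.06,0.003],[-4.5,-0.7,9,0.001,-0.082,0.003],[-5.7,-0.7,10.9,0.002,-0.104,0.003],[-6.9,-0.7,12.7,0.002,-0.126,0.003],[-8.3,-0.7,14.4,0.002,-0.148,0.003]]]
```

```bash
python3 -m pendant '[[[-1.5,0,3,0,-0.016,0],[-2.5,0,5,0,-0.038,0],[-3.5,0,7,0,-0.06,0],[-4.5,0,9,0,-0.082,0],[-5.5,0,11,0,-0.1,0],[-5.5,0,11,0,-0.1,0]]]' 0
python3 - <<'E'
from h import *
bar()
print(ch(pose()[0]),lev(1.1,.285,-1))
lplan(np.arange(1.08,.83,-.04))
E
```

```text
t: 24.58
tool_pos: [0.5692, 0.3737, 0.0123]
tool_rot: [0.112, 0.598, 0.789, -0.084]
force: [0.3, 3.5, 2.5]
grip_width: 0.0004
bar [-136.52    2.48   64.2 ] tilt 0.281 Fchest [-1.1  1.1  2.5] w 0.0004 t 24.575
[-121.53708856    2.57382572   12.31521838] (np.float64(-121.02547894530063), np.float64(12.733726417984151), 0.285, 2)
now [-121.5    2.6   12.3]
[[[-1.1,-0.6,0.7,0.002,-0.014,0.004],[-2.2,-0.6,2.6,0.002,-0.036,0.004],[-3.3,-0.6,4.5,0.002,-0.058,0.004],[-4.6,-0.6,6.3,0.002,-0.08,0.004],[-5.9,-0.6,8.1,0.002,-0.102,0.004],[-7.3,-0.6,9.9,0.002,-0.124,0.004],[-8.7,-0.6,11.6,0.002,-0.146,0.004]]]
```

```bash
python3 -m pendant '[[[-1,0,1,0,-0.014,0],[-2,0,2.5,0,-0.036,0],[-3.5,0,4.5,0,-0.058,0],[-4.5,0,6.5,0,-0.08,0],[-6,0,8,0,-0.1,0],[-7.5,0,10,0,-0.12,0],[-7.5,0,10,0,-0.12,0]]]' 0
python3 - <<'E'
from h import *
bar()
print(ch(pose()[0]),lev(.88,.405,-1))
lplan(np.arange(.84,.59,-.04))
E
```

```text
t: 25.45
tool_pos: [0.5717, 0.3641, 0.0043]
tool_rot: [0.159, 0.592, 0.781, -0.12]
force: [-1.3, 4.5, 0.4]
grip_width: 0.0006
bar [-132.8     2.3    54.01] tilt 0.402 Fchest [-2.6 -0.1  0.4] w 0.0006 t 25.45
[-111.68242352    2.41347024    4.30976607] (np.float64(-111.81896429800946), np.float64(4.8595405843538515), 0.405, 2)
now [-111.7    2.4    4.3]
[[[-1.3,-0.4,1.3,0.002,-0.025,0.004],[-2.6,-0.4,3.2,0.002,-0.047,0.004],[-4,-0.4,4.9,0.002,-0.069,0.004],[-5.4,-0.5,6.7,0.002,-0.091,0.004],[-6.9,-0.5,8.4,0.002,-0.113,0.004],[-8.5,-0.5,10.1,0.002,-0.135,0.004],[-10.1,-0.5,11.7,0.002,-0.157,0.004]]]
```

```bash
python3 - <<'E'
from h import *
import pickle
p,d=grab_frame("side"); zoom("pics/scz.png",p[:,:,::-1],150,160,310,310,4)
c=cal("wrist"); p,d=grab_frame("wrist"); np.save("pics/wc.npy",d); pickle.dump(c,open("pics/wc.pkl","wb")); cv2.imwrite("pics/wc.png",p[:,:,::-1])
p,d=grab_frame("scene"); zoom("pics/ccz.png",p[:,:,::-1],190,90,300,220,5)
E
```

```text
(no output)
```

View pics/scz.png

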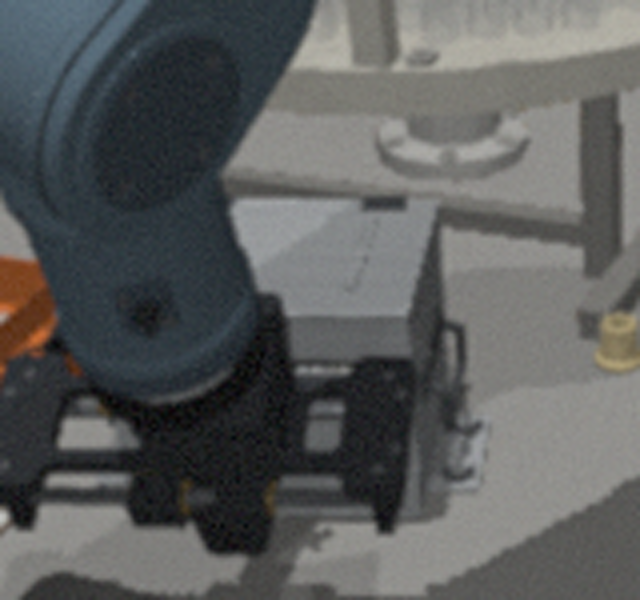

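View pics/wc.png

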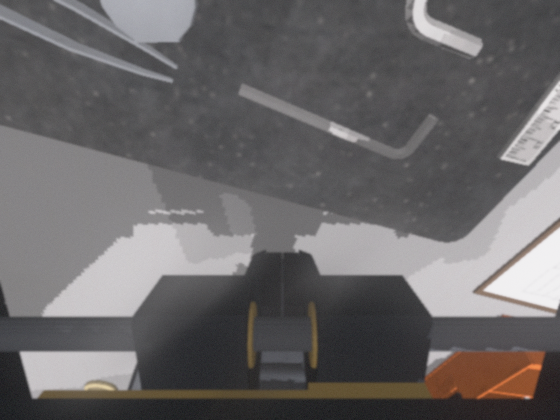

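View pics/ccz.png

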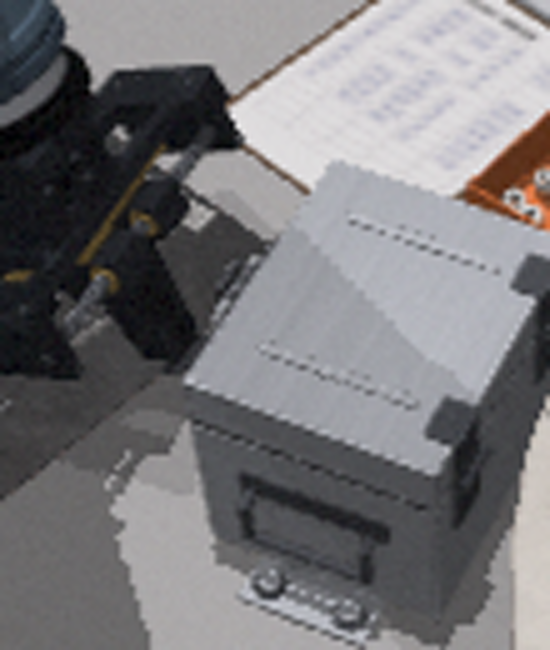

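```bash
python3 - <<'E'
from h import *
bar(); lplan(np.arange(.84,.59,-.04))
E
python3 -m pendant '[[[-1.5,0,1.5,0,-0.025,0],[-2.5,0,3,0,-0.047,0],[-4,0,5,0,-0.069,0],[-4,0,5,0,-0.069,0]]]' 0
python3 - <<'E'
from h import *
bar()
print(ch(pose()[0]),lev(.76,.47,-1))
lplan(np.arange(.72,.49,-.04))
E
```

```text
bar [-132.62    2.27   54.18] tilt 0.401 Fchest [-2.4 -0.4  0.5] w 0.0005 t 25.6
now [-111.5    2.4    4.5]
[[[-1.1,-0.4,1.4,0.002,-0.026,0.004],[-2.4,-0.4,3.2,0.002,-0.048,0.004],[-3.8,-0.4,5,0.002,-0.07,0.004],[-5.2,-0.4,6.8,0.002,-0.092,0.004],[-6.7,-0.4,8.5,0.002,-0.114,0.004],[-8.3,-0.4,10.2,0.002,-0.136,0.004],[-9.9,-0.4,11.8,0.002,-0.157,0.004]]]
t: 26.1
tool_pos: [0.5731, 0.358, 0.0011]
tool_rot: [0.186, 0.588, 0.775, -0.141]
force: [-1.5, 3.7, 1.4]
grip_width: 0.0001
bar [-129.94    2.06   49.19] tilt 0.471 Fchest [-1.8 -0.5  1.4] w 0.0001 t 26.1
[-105.4111774     2.13291609    1.08476403] (np.float64(-106.11624677185387), np.float64(1.298406893653251), 0.47, 2)
now [-105.4    2.1    1.1]
[[[-0.8,-0.1,1.3,0.001,-0.021,0.004],[-2.2,-0.1,3.2,0.002,-0.043,0.004],[-3.6,-0.2,4.9,0.002,-0.065,0.004],[-5.1,-0.2,6.6,0.002,-0.087,0.004],[-6.7,-0.2,8.3,0.002,-0.109,0.004],[-8.3,-0.2,9.9,0.002,-0.131,0.004]]]
```

```bash
python3 -m pendant '[[[0,0,-25,0,0,0],[0,0,-60,0,0,0],[0,0,-100,0,0,0],[0,0,-120,0,0,0],[0,0,-120,0,0,0]]]' 0.7
python3 - <<'E'
from h import *
import pickle
bar()
p,d=grab_frame("side"); zoom("pics/sdz.png",p[:,:,::-1],150,160,310,310,4)
c=cal("wrist"); p,d=grab_frame("wrist"); np.save("pics/wd.npy",d); pickle.dump(c,open("pics/wd.pkl","wb")); cv2.imwrite("pics/wd.png",p[:,:,::-1])
E
```

```text
t: 26.72
tool_pos: [0.5587, 0.411, 0.1086]
tool_rot: [0.186, 0.588, 0.775, -0.141]
force: [-1.1, 2.0, -0.8]
grip_width: 0.0483
bar [-184.81    2.18  156.69] tilt 0.471 Fchest [-0.1 -0.6 -0.8] w 0.0483 t 26.725
```

View pics/sdz.png

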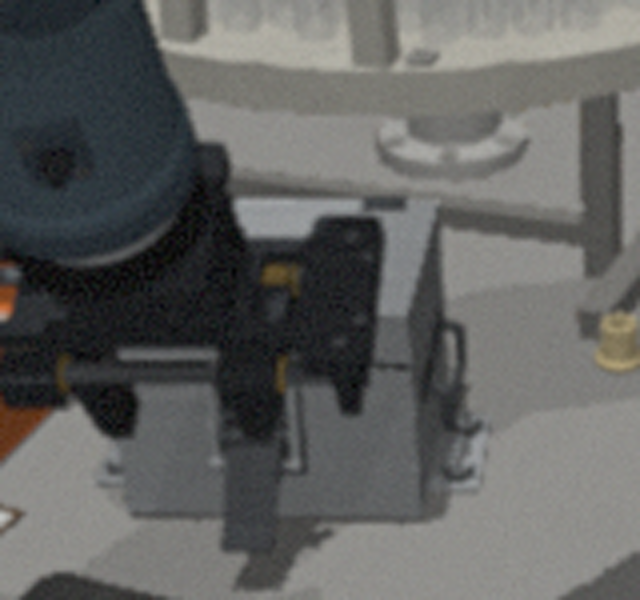

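View pics/wd.png

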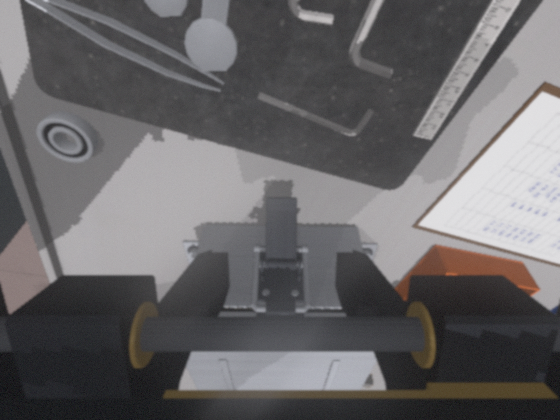

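```bash
python3 - <<'E'
from h import *
import pickle
a=cv2.imread("pics/wd.png"); zoom("pics/wdz.png",a,220,180,345,320,5)
w=pickle.load(open("pics/wd.pkl","rb")); C=cloud(w,np.load("pics/wd.npy"))
for v in range(195,316,3): print(v,[ch(C[v,u]).round(1).tolist() for u in (274,284,300)])
E
```

```text
195 [[-102.8, -4.5, 0.9], [-103.8, 4.9, 2.0], [-102.2, 20.1, 0.1]]
198 [[-122.8, -3.8, 27.4], [-123.2, 4.6, 27.8], [-99.4, 20.1, 1.2]]
201 [[-121.7, -3.7, 29.9], [-121.4, 4.7, 29.5], [-94.9, 20.4, 0.5]]
204 [[-119.2, -3.7, 30.9], [-119.3, 4.7, 31.0], [-91.0, 20.5, 0.5]]
207 [[-116.9, -3.7, 32.2], [-116.7, 4.7, 31.9], [-87.7, 20.6, 1.2]]
210 [[-116.4, -3.7, 35.3], [-115.5, 4.7, 34.4], [-83.4, 20.8, 0.9]]
213 [[-112.8, -3.7, 35.2], [-114.2, 4.7, 36.6], [-79.4, 21.0, 1.1]]
216 [[-111.5, -3.7, 37.5], [-111.4, 4.7, 37.4], [-75.0, 21.2, 0.9]]
219 [[-110.5, -3.7, 40.0], [-110.5, 4.7, 40.0], [-69.6, 21.5, -0.2]]
222 [[-107.7, -3.7, 40.9], [-107.5, 4.7, 40.6], [-65.9, 21.6, 0.5]]
225 [[-106.3, -3.7, 43.1], [-108.0, 4.7, 44.6], [-61.7, 21.8, 0.7]]
228 [[-105.1, -3.6, 45.4], [-104.7, 4.7, 45.0], [-65.6, 21.3, 8.5]]
231 [[-103.7, -3.6, 47.5], [-103.8, 4.7, 47.6], [-65.2, 21.2, 12.2]]
234 [[-102.0, -3.6, 49.4], [-101.6, 4.8, 49.0], [-65.9, 21.0, 16.9]]
237 [[-100.4, -3.6, 51.2], [-100.8, 4.8, 51.5], [-65.9, 20.8, 20.8]]
240 [[-99.2, -3.6, 53.5], [-97.1, 4.8, 51.6], [-65.6, 20.7, 24.3]]
243 [[-96.
[... 982 characters left out ...]
18.4, 77.7]]
288 [[-69.3, -3.4, 80.5], [-68.0, 5.0, 79.7], [-67.2, 18.5, 79.1]]
291 [[-70.0, -3.4, 83.9], [-68.0, 4.9, 82.6], [-67.9, 18.3, 82.5]]
294 [[-68.8, -3.3, 86.0], [-308.3, 2.1, 234.3], [-68.4, 18.2, 85.6]]
297 [[-69.3, -3.3, 89.1], [-67.9, 4.9, 88.2], [-68.4, 18.1, 88.5]]
300 [[-87.7, -2.8, 102.8], [-86.5, 4.7, 102.1], [-68.4, 18.0, 91.2]]
303 [[-87.6, -2.8, 105.3], [-87.2, 4.7, 105.0], [-65.3, 18.1, 92.1]]
306 [[-86.9, -2.7, 107.3], [-88.1, 4.7, 108.0], [-81.3, 16.9, 104.0]]
309 [[-87.1, -2.7, 109.9], [-85.8, 4.7, 109.1], [-82.2, 16.8, 107.0]]
312 [[-86.9, -2.7, 112.2], [-86.0, 4.7, 111.7], [-80.6, 16.8, 108.7]]
315 [[-80.1, -2.8, 110.9], [-79.9, 4.7, 110.7], [-67.7, 17.5, 104.1]]
```

View pics/wdz.png

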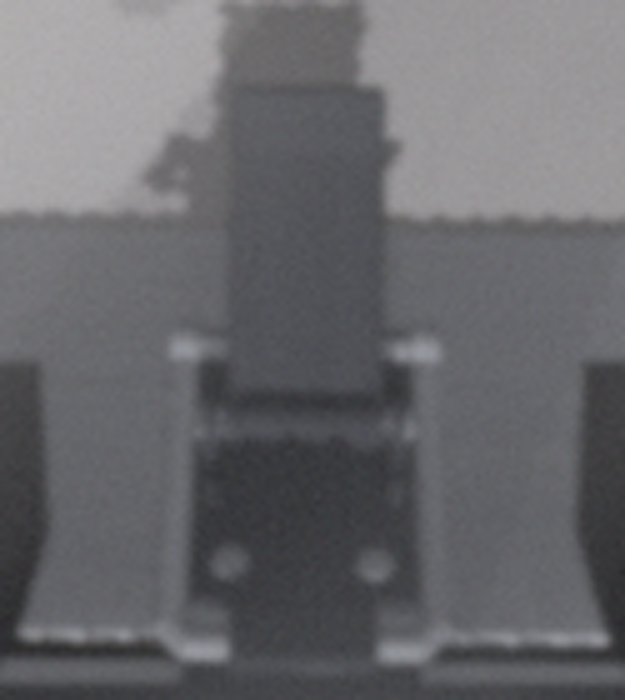

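```bash
python3 - <<'E'
from h import *
plan([lev(.75,.48,60),lev(.75,.48,25),lev(.75,.48,6),lev(.75,.48,1)])
E
```

```text
now [-158.3    1.5  106.6]
[[[21.9,0.6,60.6,-0,-0.006,0.004],[10,0.6,93.5,-0,-0.006,0.004],[3.5,0.6,111.4,-0,-0.006,0.004],[1.8,0.5,116.1,-0,-0.006,0.004]]]
```

```bash
python3 -m pendant '[[[3,0,10,0,0,0],[5,0,25,0,0,0],[5,0,40,0,0,0],[5,0,55,0,0,0],[5,0,70,0,0,0],[5,0,80,0,0,0],[5,0,90,0,0,0],[4,0,105,0,0,0],[2,0,114,0,0,0],[2,0,114,0,0,0]]]' 0
python3 - <<'E'
from h import *
bar(); lplan(np.arange(.74,.41,-.04),h=-1.5)
E
```

```text
t: 28.08
tool_pos: [0.5717, 0.3592, 0.0036]
tool_rot: [0.186, 0.588, 0.774, -0.143]
force: [-0.7, 1.3, 0.5]
grip_width: 0.0006
bar [-131.6     1.26   51.61] tilt 0.475 Fchest [ 0.7 -0.4  0.5] w 0.0006 t 28.075
now [-106.9    1.2    3.6]
[[[-0.5,0.8,3.8,-0.001,-0.007,0.004],[-1.9,0.8,5.6,-0.001,-0.029,0.004],[-3.3,0.8,7.4,-0.001,-0.051,0.004],[-4.8,0.8,9.2,-0.001,-0.073,0.004],[-6.3,0.8,10.8,-0.001,-0.094,0.004],[-8,0.8,12.5,-0.001,-0.116,0.004],[-9.6,0.8,14.1,-0.001,-0.138,0.004],[-11.4,0.8,15.6,-0.001,-0.16,0.004],[-13.2,0.8,17.1,-0.001,-0.182,0.004]]]
```

```bash
python3 -m pendant '[[[-0.5,0,4,0,-0.007,0],[-2,0,5.5,0,-0.03,0],[-3.5,0,7.5,0,-0.05,0],[-5,0,9,0,-0.07,0],[-6.5,0,11,0,-0.095,0],[-6.5,0,11,0,-0.095,0]]]' 0
python3 - <<'E'
from h import *
bar(); print(ch(pose()[0]),lev(.58,.57,-1.5)); lplan(np.arange(.54,.25,-.04),h=-1.5)
E
```

```text
t: 28.82
tool_pos: [0.5739, 0.3487, -0.004]
tool_rot: [0.223, 0.58, 0.765, -0.172]
force: [-0.1, 2.3, -1.1]
grip_width: 0.0005
bar [-125.45    0.56   41.47] tilt 0.571 Fchest [-0.1  0.5 -1.1] w 0.0005 t 28.825
[-96.27220044   0.46044188  -3.96199727] (np.float64(-96.30053571203946), np.float64(-3.1697652468328847), 0.57, 2)
now [-96.3   0.5  -4. ]
[[[-1.8,1.5,1.1,-0.002,-0.02,0.005],[-3.4,1.5,2.8,-0.002,-0.042,0.005],[-5,1.5,4.5,-0.002,-0.064,0.005],[-6.6,1.5,6.2,-0.002,-0.086,0.005],[-8.3,1.5,7.8,-0.002,-0.108,0.005],[-10.1,1.5,9.3,-0.002,-0.13,0.005],[-11.9,1.5,10.8,-0.002,-0.152,0.005],[-13.8,1.5,12.2,-0.001,-0.174,0.005]]]
```

```bash
python3 -m pendant '[[[-2,1,1,0,-0.02,0],[-3.5,1,3,0,-0.042,0],[-5,1,4.5,0,-0.064,0],[-6.5,1,6,0,-0.086,0],[-8.5,1,8,0,-0.108,0],[-8.5,1,8,0,-0.108,0]]]' 0
python3 - <<'E'
from h import *
bar(); print(ch(pose()[0]),lev(.38,.675,-1.5)); lplan([.34,.3,.26,.24,.22],h=-1.5)
E
```

```text
t: 29.58
tool_pos: [0.5775, 0.3379, -0.0066]
tool_rot: [0.264, 0.569, 0.752, -0.203]
force: [-0.7, 1.8, 0.5]
grip_width: 0.0002
bar [-118.83    1.19   35.37] tilt 0.68 Fchest [ 0.2 -0.2  0.5] w 0.0002 t 29.575
[-84.88423991   1.09968582  -6.62874543] (np.float64(-85.18958408013744), np.float64(-6.063188968580004), 0.675, 2)
now [-84.9   1.1  -6.6]
[[[-1.8,0.9,1.1,-0.002,-0.021,0.006],[-3.5,0.9,2.8,-0.002,-0.043,0.006],[-5.2,0.9,4.4,-0.001,-0.065,0.006],[-6.1,0.9,5.2,-0.001,-0.076,0.006],[-7,0.9,5.9,-0.001,-0.087,0.006]]]
```

```bash
python3 -m pendant '[[[-2,0,1,0,-0.02,0],[-3.5,0,3,0,-0.04,0],[-5,0,4.5,0,-0.06,0],[-6,0,5,0,-0.07,0],[-6,0,5,0,-0.07,0]]]' 0
python3 - <<'E'
from h import *
import pickle
bar(); print(ch(pose()[0]),lev(.25,.75,0))
p,d=grab_frame("side"); zoom("pics/sez.png",p[:,:,::-1],150,160,310,310,4)
p,d=grab_frame("scene"); zoom("pics/cez.png",p[:,:,::-1],190,90,300,220,5); np.save("pics/ce.npy",d)
E
```

```text
t: 30.2
tool_pos: [0.5793, 0.3327, -0.0062]
tool_rot: [0.29, 0.562, 0.742, -0.222]
force: [-1.9, 7.0, 3.7]
grip_width: 0.0003
bar [-116.12    1.44   33.36] tilt 0.748 Fchest [-5.1 -0.1  3.7] w 0.0003 t 30.2
[-79.39546816   1.48320891  -6.22654051] (np.float64(-78.91471978971467), np.float64(-6.417820149805422), 0.75, 2)
```

View pics/cez.png

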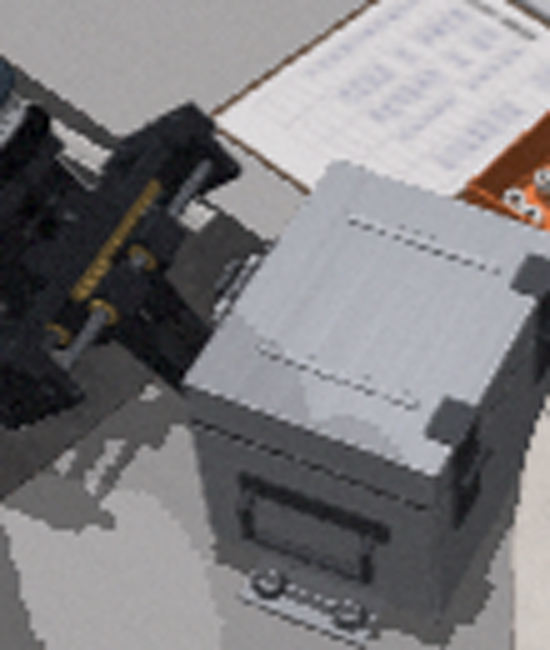

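View pics/sez.png

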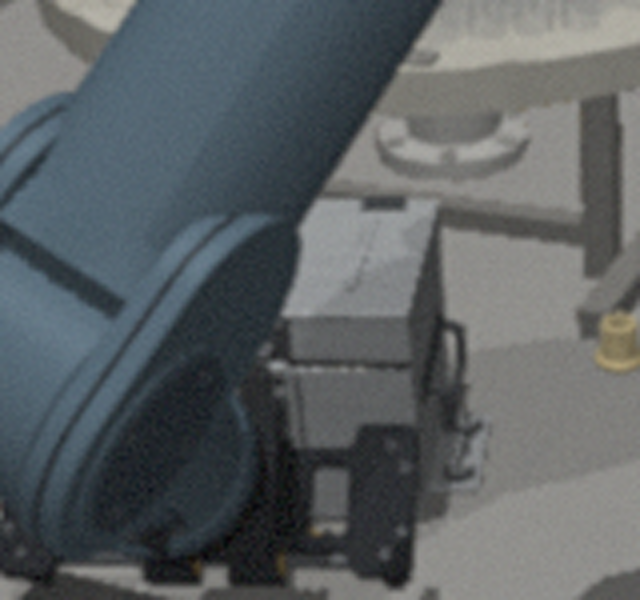

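```bash
python3 -m pendant '[[[-1.5,0,1.5,0,0,0],[-2.5,0,2.5,0,0,0],[-2.5,0,2.5,0,0,0]]]' 0
python3 - <<'E'
from h import *
bar(); print(ch(pose()[0]))
E
```

```text
t: 30.68
tool_pos: [0.5794, 0.3328, -0.0062]
tool_rot: [0.289, 0.561, 0.744, -0.22]
force: [-3.1, 8.6, 3.4]
grip_width: 0.0006
bar [-115.94    1.4    33.55] tilt 0.743 Fchest [-7.  -0.8  3.4] w 0.0006 t 30.675
[-79.40489061   1.55209102  -6.21650434]
```

```bash
python3 -m pendant '[[[5,0,-25,0,0,0],[5,0,-60,0,0,0],[5,0,-100,0,0,0],[5,0,-140,0,0.05,0],[5,0,-170,0,0.15,0],[5,0,-180,0,0.25,0],[5,0,-180,0,0.25,0]]]' 0
python3 - <<'E'
from h import *
import pickle
bar(); print(ch(pose()[0]))
c=cal("wrist"); p,d=grab_frame("wrist"); np.save("pics/wf.npy",d); pickle.dump(c,open("pics/wf.pkl","wb")); cv2.imwrite("pics/wf.png",p[:,:,::-1])
p,d=grab_frame("scene"); zoom("pics/cfz.png",p[:,:,::-1],190,90,300,220,5); np.save("pics/cf.npy",d)
for n in("pics/c4.npy","pics/cf.npy"): print(lid(np.load(n)))
E
```

```text
t: 31.55
tool_pos: [0.5481, 0.4529, 0.1265]
tool_rot: [0.194, 0.586, 0.773, -0.146]
force: [0.0, 1.2, 0.1]
grip_width: 0.0006
bar [-228.98    3.09  174.1 ] tilt 0.491 Fchest [1.  0.3 0.1] w 0.0006 t 31.55
[-203.52236669    3.28607681  126.47757058]
(1701, np.float32(0.31990352), np.float64(-0.027403796904608875))
(1835, np.float32(0.016305543), np.float64(-0.027857806949171414))
```

View pics/wf.png

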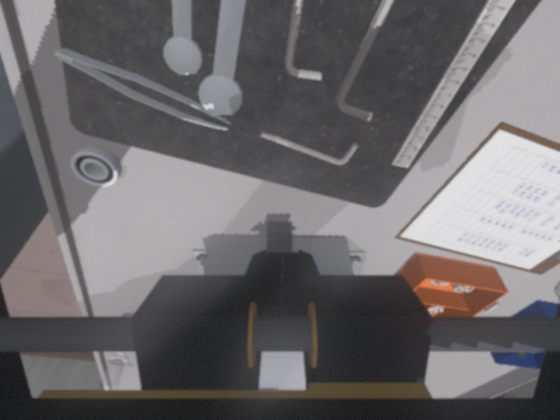

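View pics/cfz.png

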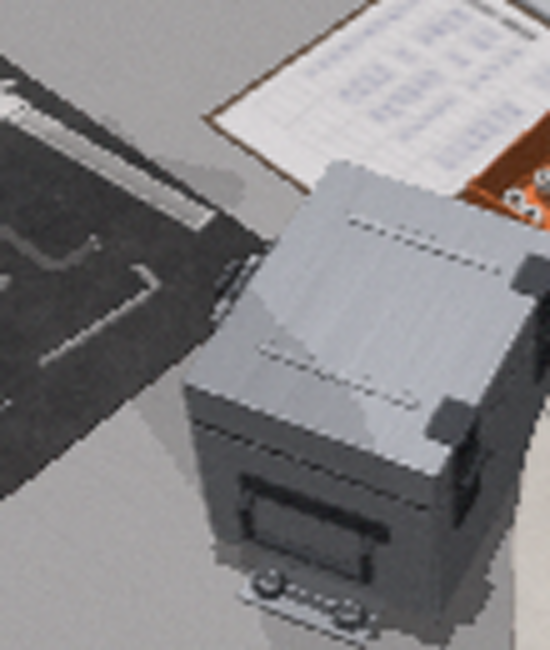

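```bash
python3 - <<'E'
from h import *
import pickle
w=pickle.load(open("pics/wf.pkl","rb")); C=cloud(w,np.load("pics/wf.npy"))
for v in range(211,258,3): print(v,[ch(C[v,u]).round(1).tolist() for u in (272,284)])
plan([(-180,190,.4,2),(-150,210,.25,2),(-120,220,.1,2),(-105,224,0,2)])
E
```

```text
211 [[-103.7, -5.6, 1.0], [-103.6, 7.3, 0.9]]
214 [[-99.7, -5.6, 1.6], [-98.9, 7.3, 0.8]]
217 [[-94.4, -5.7, 1.0], [-95.5, 7.4, 2.0]]
220 [[-89.3, -5.8, 0.7], [-89.7, 7.4, 1.0]]
223 [[-101.9, -5.3, 16.8], [-100.8, 7.2, 15.8]]
226 [[-99.1, -5.3, 18.6], [-99.5, 7.2, 18.9]]
229 [[-97.9, -5.3, 21.7], [-98.2, 7.2, 21.9]]
232 [[-96.2, -5.3, 24.3], [-96.4, 7.2, 24.4]]
235 [[-95.6, -5.2, 27.9], [-96.1, 7.2, 28.3]]
238 [[-94.2, -5.2, 30.8], [-94.9, 7.2, 31.3]]
241 [[-93.8, -5.1, 34.4], [-93.7, 7.2, 34.3]]
244 [[-93.5, -5.0, 38.1], [-93.6, 7.1, 38.2]]
247 [[-92.9, -5.0, 41.5], [-92.6, 7.1, 41.2]]
250 [[-91.7, -5.0, 44.4], [-91.0, 7.1, 43.8]]
253 [[-228.7, -0.7, 153.5], [-228.9, 5.0, 153.6]]
256 [[-230.7, -0.6, 156.8], [-229.2, 5.0, 155.7]]
now [-204.2    0.9  123. ]
[[[-53.1,0.7,-47.5,-0,0.094,0.008],[-89,0.5,-50.9,-0.001,0.244,0.008],[-120.2,0.2,-45.4,-0.001,0.394,0.008],[-135.3,0.1,-41.8,-0.002,0.494,0.008]]]
```

```bash
python3 -m pendant '[[[-40,0,-47,0,0.09,0],[-85,0,-51,0,0.24,0],[-118,0,-46,0,0.39,0],[-135,0,-42,0,0.49,0],[-135,0,-42,0,0.49,0],[-135,0,-42,0,0.49,0]]]' 0.7
python3 - <<'E'
from h import *
import pickle
bar(); print(ch(pose()[0]))
c=cal("wrist"); p,d=grab_frame("wrist"); np.save("pics/wg.npy",d); pickle.dump(c,open("pics/wg.pkl","wb")); cv2.imwrite("pics/wg.png",p[:,:,::-1]); zoom("pics/wgz.png",p[:,:,::-1],195,145,375,280,4)
C=cloud(c,d)
for v in range(190,250,2): print(v,[ch(C[v,u]).round(1).tolist() for u in (274,284)])
p,d=grab_frame("side"); zoom("pics/sgz.png",p[:,:,::-1],150,140,310,310,4); cv2.imwrite("pics/sg.png",p[:,:,::-1])
E
```

```text
t: 32.4
tool_pos: [0.5707, 0.3603, 0.2227]
tool_rot: [0.0, 0.602, 0.799, -0.004]
force: [-0.9, 2.8, -0.6]
grip_width: 0.0583
bar [-108.49    0.84  276.72] tilt 0.005 Fchest [-0.7 -0.2 -0.6] w 0.0583 t 32.4
[-108.22101962    0.49744898  222.72120854]
190 [[-94.8, -8.7, 34.6], [-94.8, 2.8, 34.0]]
192 [[-93.5, -8.5, 39.1], [-93.4, 2.8, 37.8]]
194 [[-92.1, -8.4, 42.8], [-184.7, 1.6, 403.0]]
196 [[-91.0, -8.3, 47.4], [-91.0, 2.9, 46.6]]
198 [[-90.2, -8.1, 52.9], [-90.0, 2.9, 51.4]]
200 [[-88.6, -8.0, 55.2], [-88.5, 2.9, 54.5]]
202 [[-87.9, -7.9, 60.7], [-87.8, 2.9, 59.9]]
204 [[-88.3, -7.6, 70.0], [-88.1, 2.9, 68.7]]
206 [[-86.7, -7.5, 71.9], [-86.4, 2.9, 70.4]]
208 [[-84.4, -7.6, 71.4], [-84.5, 2.9, 71.5]]
210 [[-81.9, -7.6, 70.7], [-82.1, 3.0, 70.7]]
212 [[-70.1, -8.4, 40.3], [-68.6, 3.2, 35.0]]
214 [[-69.0, -8.3, 44.4], [-69.2, 3.1, 44.5]]
216 [[-87.5, -6.5, 107.8], [-87.1, 2.9, 106.3]]
218 [[-87.2, -6.4, 112.7], [-87.0, 2.9, 111.7]]
220 [[-85.5, -6.3, 113.7], [-85.1, 2.9, 112.0]]
222 [[-81.7, -6.5, 108.3], [-83.0, 3.0, 111.8]]
224 [[-79.8, -6.5, 108.6], [-80.3, 3.0, 109.6]]
226 [[-79.6, -6.3, 113.6], [-79.4, 3.0, 112.6]]
228 [[-77.3, -6.3, 112.7], [-77.8, 3.0, 113.6]]
230 [[-75.5, -6.3, 113.4], [-75.3, 3.1, 112.3]]
232 [[-72.9, -6.3, 111.7], [-73.3, 3.1, 112.4]]
234 [[-70.9, -6.3, 111.7], [-71.7, 3.1, 113.4]]
236 [[-69.2, -6.3, 112.4], [-69.2, 3.1, 112.2]]
238 [[-68.0, -6.2, 114.6], [-68.4, 3.2, 115.2]]
240 [[-68.5, -6.1, 120.8], [-67.9, 3.2, 118.8]]
242 [[-68.1, -5.9, 124.4], [-68.4, 3.2, 125.0]]
244 [[-67.3, -5.9, 127.2], [-67.3, 3.2, 126.9]]
246 [[-65.6, -5.8, 127.9], [-65.4, 3.2, 127.0]]
248 [[-63.5, -5.8, 127.5], [-64.1, 3.2, 128.6]]
```

View pics/wgz.png

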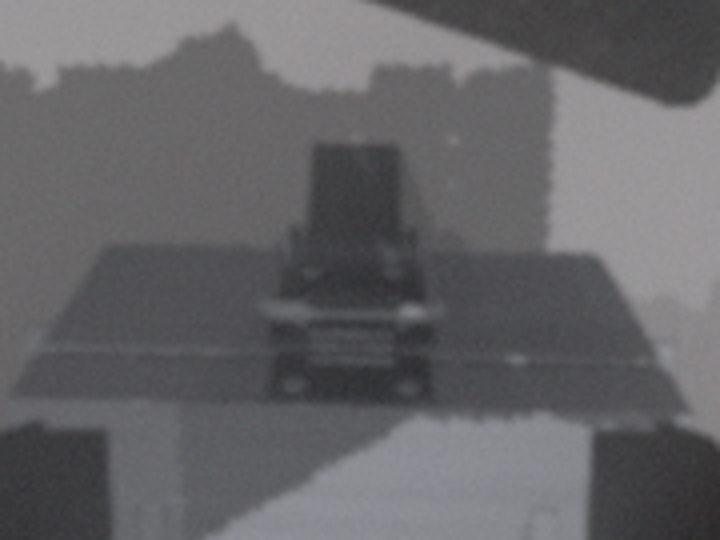

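View pics/sgz.png

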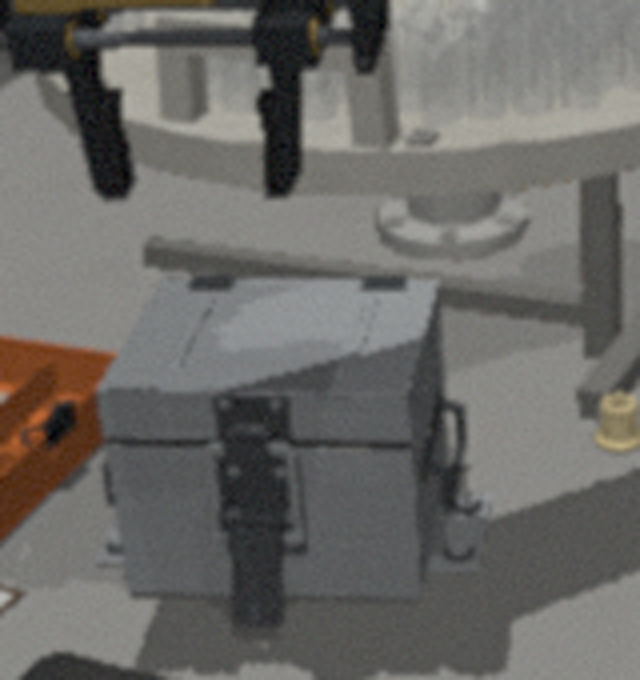

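```bash
python3 - <<'E'
from h import *
p,d=grab_frame("scene"); a=p[:,:,::-1]; cv2.imwrite("pics/cg.png",a); print(lid(d))
D0=np.load("pics/scene0.npy"); C0=cloud(cal("scene"),D0); C=cloud(cal("scene"),d); b=cv2.imread("pics/scene0.png")
for n,(u,v) in dict(bearing=(179,210),bush=(275,250),cap=(292,302),vial=(280,272),vial2=(346,345)).items():
    x=np.abs(a[v-12:v+12,u-12:u+12].astype(int)-b[v-12:v+12,u-12:u+12]).mean(); print(n,round(x,1),C0[v,u].round(3),C[v,u].round(3))
E
```

```text
(1831, np.float32(0.015465057), np.float64(-0.02790283437918482))
bearing 17.9 [ 0.397  0.375 -0.001] [ 0.398  0.377 -0.004]
bush 19.7 [0.451 0.108 0.027] [0.451 0.108 0.027]
cap 17.6 [0.386 0.008 0.003] [0.386 0.007 0.005]
vial 19.6 [0.404 0.055 0.064] [0.404 0.055 0.063]
vial2 13.3 [ 0.151 -0.163  0.82 ] [ 0.366 -0.136  0.066]
```

View pics/cg.png

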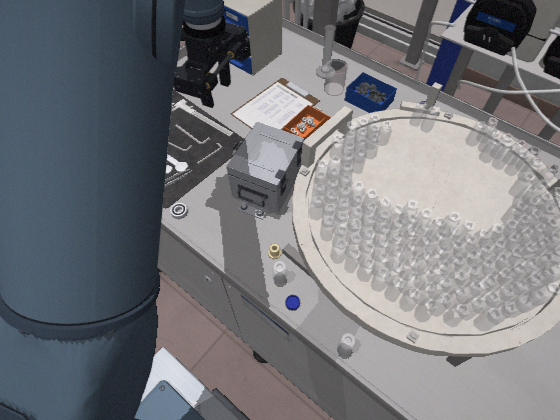

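```bash
python3 -c "
from rig import robot
print(robot.finish_job(), robot.sense()['t'])"
```

```text
the job is handed in; nothing more can be done
the job is handed in; nothing more can be done
```

The chest is shut and latched, and I handed the job in at about 32.5 s of the 69 s allowed.

**What I did:**
- I pushed the lid down onto the seal until I felt about 12 N.
- I gripped the loop and lifted it over the hook. The bar touched the lip at about 8 N, and I slid it inward until it dropped about 8 mm into the slot, where it seated at about 10 N.
- I then pressed the lever down until it met its stop, at about 8 N.

**Last checks:**
- **Lever:** depth readings put it at about 0.01 rad, so it lies home.
- **Bar:** it sits in the slot behind the lip, about 5 mm below the lip's top.
- **Lid:** the scene camera's fit gives about 0.015 rad and the wrist camera roughly 0.016 to 0.018. Both are under the 0.02 limit, but the wrist value leaves little margin.
- **Bystanders:** the bearing, bush, cap and nearer vial are where they were, within about 3 mm. The second vial had no starting depth reading; in the picture it stands in the same place.

**What went wrong or disagreed:**
- **Tool length:** the real fingertips end about 33 mm behind the reported TCP. On my first lid push, before I found this, the finger slid off the front edge. It pressed against the lid face or hook with about 24 N, close to the 25 N limit, and I saw no damage afterwards.
- **Slot width:** the depth image showed a slot only about 4 mm wide, not 6.8 mm, so I went by feel instead.
- **Lever force:** I felt only about 2 to 3 N until the stop, less than the 4 to 18 N described. I backed off partway to check, and the bar was still in the hook.

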